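# Pour the seeds out for inspection under the bench magnifier

## Robot

A 7-joint arm with a two-finger parallel gripper is mounted at the origin on the work surface. World frame = base frame: x ahead of the robot, y to its left, z up, the work surface at z = 0. Lengths are in m, angles in rad, forces in N, time in s.
With the tool pointing down it reaches from about 0.4 to 0.925 m from the base axis. Payload 4.1 kg.
Tool frame: the origin (TCP) lies midway between the tips of the shut fingers; the grasp point (between the pads) lies 19 mm behind it; z points along the fingers, y is the line along which they close (so a half turn about z gives the same grasp; the last joint's range is limited). The gripper opens to 85 mm and grips with 20 to 120 N. Pads are 22 mm wide; open, the fingers measure 114 mm over their backs; the gripper's body (76 mm by 85 mm) begins 54 mm behind the grasp point. The pads swing forward as they close: fully open they stand 13 mm farther back than shut.
Start: joints at [1.121, 0.398, 0.045, 1.537, -0.019, 1.207, -0.051], TCP at [0.223, -0.61, 0.231] pointing down, gripper open.
Joint ranges: [-2.82, 2.82], [-0.49, 2.23], [-1.37, 1.46], [0, 2.46], [-1.36, 4.5], [0.23, 2], [-2.94, 2.94]. Speed limits (rad/s): [2.57, 2.57, 3.14, 3.14, 3.14, 3.14, 3.14].

## Interface

Orientations are given as [roll, pitch, yaw] about the fixed x, y, z axes, in that order (R = Rz(yaw) Ry(pitch) Rx(roll)).
In Python, from station import env gives the robot as it stands.
- The arm moves only by the tool arm_command, never from a script. Its argument "deltas" is text: rows parted by semicolons, each of 5 numbers parted by spaces: the shift along the tool's x, y, z in cm, then the turn about the tool's z in degrees, then the closure, from -1 (fully open) to 1 (shut). In form: x y z turn fingers; .... A call has 1 to 12 rows; each row is the pose to reach, as a shift and turn from the pose commanded when the call began, along the tool's axes at that moment; what a row does not reach only later rows make up. A row lasts 1/10 s, in which the tool goes at most 50 mm and 8.59 degrees, less where a joint would pass 70% of its speed; a pose out of reach is approached as far as the arm can. A call with a gripper value outside its range is refused whole. The fingers move at their own pace and stop on an object; "grip_force" is the grip in N (left out, the last holds). Time passes only in rows, so rows that repeat a pose let the fingers close. It gives the time, the measured TCP pose, the force, the opening and the grip force at its end, in the units of the state.
- env.get_obs(): the state, without advancing time (a new reading comes with each control period).
- env.camera(name): name is "scene" or "top" or "wrist"; returns a dict with "pixels" (480x640x3 uint8, red, green, blue), "fx", "fy", "cx", "cy" (pixels), "world_to_cam" (4x4, takes a point from world to camera coordinates); the wrist camera has in their place "T_tool_cam" (4x4, takes a point from camera to tool coordinates, whose origin is the TCP and whose axes are the flange's). Camera axes: x right, y up, looking along -z (the intrinsics and any distortion apply to the point x, -y, -z); pixel columns grow to the right and rows downward; lengths in m; the calibration is good to about 2 mm. A picture is of the moment at which its call begins: read the wrist's pose just before it. There is no depth.
- env.close_job(): hands the job in; it is judged then, once.
Trained networks look in a picture, given as the dict that the camera call returned (one of the last four; its "shot" number tells which), for a name from the list of things; names that differ only in an ending like _2 or _b are one class to them, and where a whole thing is asked for, a point or a joint stands for the part that bears it (a point fixed in the world has none). Each returns a list of dicts, best first, with "p" (0 to 1); they miss things now and then, are a little off and sometimes report something else, mostly with a low value. They report only what shows in the picture. A call takes as long as a camera call. They do not tell look-alikes from the thing itself.
- env.spot_in(target, picture): "box" ([centre column, centre row, width, height] in pixels, round what is visible of it).
- env.cut_out(target, picture): "pixels" (480x640 bool, what is visible of it) and "box" ([centre column, centre row, width, height] in pixels, round what is visible of it).
- env.spot_point(target, picture): "pixel" ([row, column] in pixels: a listed point, or the origin of a listed thing).
The state is a dict: "clock": time; "joints": joint angles; "qvel": joint speeds; "joint_torque": joint torques, N m; "ee_pos": TCP position; "tool_rot": TCP orientation; "ft_force": force on the tool from outside, world axes, zero at the start; "torque": the same for the moment, N m; "gripper_width": finger opening in m; "gripper_force": force on a finger pad.
Only numpy, scipy, OpenCV 4.12 (cv2) and the standard library are available. Lean on these libraries where they do the work, as an engineer would, in place of code of your own. Each camera call takes 0.05 s, during which the arm holds its last target. There are 200 camera calls.

## Task

Lift the steel cup by its handle and pour all eight seeds into the white dish without spilling any onto the table, then stand the empty cup upright back on its cork mat. After that, swing the magnifier so that its lens is centred over the dish and tip the lens level. Leave the dish where it is, and the jar, bottle and torch alone.

Things in the scene. Friction and masses are not known exactly. Their poses are not given: they have to be found in the camera images.
- cup: plain steel measuring cup, round, with a straight round rod handle. Outside 80 mm across at the mouth, 74 mm at the foot, 75 mm high, wall 3 mm, floor 4 mm thick; 160 g empty. Origin: centre of its underside; z up out of the mouth. The handle (18 mm diameter, level, axis 62 mm above the underside) runs from the wall out along the cup's own -x, to 142 mm from the cup axis.
- cup_grip (a point): point on the axis of the cup's handle, 105 mm from the cup axis, 62 mm above its underside: a good place to hold; the axes are the cup's
- cup_rim (a point): centre of the cup's mouth, 75 mm above its underside; the axes are the cup's
- mat: round cork mat, 130 mm diameter, 4 mm thick, fixed to the table, on which the cup stands. Origin: centre of its underside, on the table
- dish: white round dish, open bowl 150 mm across the rim and 50 mm high, narrower at the foot, wall 4 mm, 500 g, standing loose on the table beneath the magnifier's sweep. Origin: centre of its underside
- stand: foot of a bench magnifier: fixed dark disc, 120 mm diameter, 20 mm high, with an upright post of 20 mm diameter. Origin: centre of the underside, on the swivel axis; its -x points roughly towards the robot and the dish
- swivel (a joint): swivel of the magnifier's boom about the post, rad, stiff enough to stay where left, range -0.6 to 1.4. The boom is a 12 mm round bar, level, axis 200 mm above the table, between 15 and 137 mm from the post axis. At 0 it points along the stand's -x (towards the robot); as the value grows it swings clockwise seen from above, towards the robot's left (the stand's +y)
- head (a joint): tilt of the magnifier head about the boom's own axis, rad, a stiff hinge that stays where left, range -1.1 to 1.1. At 0 the lens is level. Positive: the lens edge on the counter-clockwise side seen from above (robot's right, -y, when the boom points at the robot) is low and the other edge high
- lens (a point): centre of the magnifier head, a round framed lens of 116 mm diameter and 16 mm thick (solid, can be pressed anywhere), 200 mm from the post axis and 200 mm above the table, on the tilt axis. z is the lens's normal, x lies along the boom back to the post
- boom (a point): point on the boom's axis, 105 mm from the post axis, 200 mm above the table
- jar: bystander: closed glass jar, 60 mm diameter, 85 mm high. Origin: centre of its underside
- flask: bystander: aluminium bottle, 68 mm diameter, 170 mm high. Origin: centre of its underside
- torch: bystander: black hand torch lying on the table, 120 mm long, 36 mm thick. Origin: under its middle; x along it
- seed0: one of eight alike hard brown seeds, 26 mm long, 18 mm thick, 12 g, with a pale tip; all start in the cup. Origin: its middle; x along it
- seed1: one of eight alike hard brown seeds, 26 mm long, 18 mm thick, 12 g, with a pale tip; all start in the cup. Origin: its middle; x along it
- seed2: one of eight alike hard brown seeds, 26 mm long, 18 mm thick, 12 g, with a pale tip; all start in the cup. Origin: its middle; x along it
- seed3: one of eight alike hard brown seeds, 26 mm long, 18 mm thick, 12 g, with a pale tip; all start in the cup. Origin: its middle; x along it
- seed4: one of eight alike hard brown seeds, 26 mm long, 18 mm thick, 12 g, with a pale tip; all start in the cup. Origin: its middle; x along it
- seed5: one of eight alike hard brown seeds, 26 mm long, 18 mm thick, 12 g, with a pale tip; all start in the cup. Origin: its middle; x along it
- seed6: one of eight alike hard brown seeds, 26 mm long, 18 mm thick, 12 g, with a pale tip; all start in the cup. Origin: its middle; x along it
- seed7: one of eight alike hard brown seeds, 26 mm long, 18 mm thick, 12 g, with a pale tip; all start in the cup. Origin: its middle; x along it
Things that resemble listed ones, but are neither listed nor needed, are in the scene too. Leave any purple look-alike of the cup alone. Of the things shaped like the dish, the white one is meant.

How it is judged:
By the outcome, as a careful person would: the job done as asked, in the order asked, and still so for the second after the job is handed in, with the robot touching nothing.
It also fails if it takes over 72 s, if anything falls off the work surface, if the arm or the gripper's body presses on something with over 40 N, if the wrist force passes 120 N, or if a joint passes its speed limit or range.

## Working session

There is one attempt and no reset: what is moved stays moved. The work goes in short steps, Python scripts to look and compute and a tool call to move; the robot and the scene stay as the last step left them, time stands still between calls to the robot, and variables do not carry over. Pictures are saved under pics/ and viewed, at most 10 in all, crops included, and the job is handed in when it is done.

Besides the shell and the picture viewer there is one more tool, called after "Request:" as name(argument=value, ...), one argument or row to a line, values as JSON. arm_command: Moves the arm, as the interface text tells. Its arguments: {"type":"object","properties":{"deltas":{"type":"string"},"grip_force":{"type":"number"}},"required":["deltas"]}

```bash
ls -la; mkdir -p pics
cat > h.py <<'E'
import numpy as np, cv2
from scipy.spatial.transform import Rotation as R
from station import env
def save(n,p): cv2.imwrite('pics/'+n,cv2.cvtColor(np.asarray(p),cv2.COLOR_RGB2BGR))
def proj(c,X):
    X=np.atleast_2d(X); W=np.array(c['world_to_cam']); p=X@W[:3,:3].T+W[:3,3]
    return np.c_[c['cx']+c['fx']*p[:,0]/-p[:,2], c['cy']+c['fy']*(-p[:,1])/-p[:,2]]
def ray(c,uv):
    W=np.array(c['world_to_cam']); d=np.array([(uv[0]-c['cx'])/c['fx'],-(uv[1]-c['cy'])/c['fy'],-1])
    return -W[:3,:3].T@W[:3,3], W[:3,:3].T@d
def atz(c,uv,z):
    o,d=ray(c,uv); return (o+d*(z-o[2])/d[2]).round(4)
E
python3 - <<'E'
from h import *
o=env.get_obs(); print({k:np.round(v,3) for k,v in o.items()})
a=env.camera('top'); b=env.camera('scene')
print({k:(v if k!='pixels' else 0) for k,v in a.items()})
save('top0.png',a['pixels']); save('scene0.png',b['pixels'])
zs=dict(cup=0.004,cup_grip=.066,cup_rim=.079,mat=0,dish=0,stand=0,lens=.2,boom=.2,jar=0,flask=0,torch=0)
for n,z in zs.items():
    for nm,c in (('top',a),('scene',b)):
        print(n,nm,[(round(d['p'],2),np.round(d['pixel'][::-1],0),atz(c,d['pixel'][::-1],z)[:2]) for d in env.spot_point(n,c)[:3]])
E
```

```text
total 12
drwxr-xr-x  3 agent agent 4096 Nov 30 05:02 .
drwxr-xr-x 23 root  root  4096 Nov 30 05:02 ..
drwxr-xr-x  2 agent agent 4096 Nov 30 05:02 pics
{'clock': np.float64(0.0), 'joints': array([ 1.121,  0.399,  0.045,  1.538, -0.019,  1.207, -0.051]), 'qvel': array([-0.   ,  0.002,  0.002,  0.   , -0.   ,  0.001,  0.001]), 'joint_torque': array([-0.0000e+00, -4.7512e+01,  1.3640e+00, -2.5422e+01,  1.2000e-02,
        9.0000e-03,  0.0000e+00]), 'ee_pos': array([ 0.223, -0.61 ,  0.23 ]), 'tool_rot': array([-3.14 ,  0.   ,  0.351]), 'ft_force': array([-0.405,  0.347,  0.006]), 'torque': array([-0.01 ,  0.014, -0.03 ]), 'gripper_force': np.float64(0.0), 'gripper_width': np.float64(0.085)}
{'pixels': 0, 'fx': 582.0508452286933, 'fy': 582.0508452286933, 'cx': 317.53664023626294, 'cy': 238.74134848804215, 'world_to_cam': array([[-0.01022434, -0.99993542,  0.00496202, -0.03487468],
       [ 0.99506444, -0.00968446,  0.09875717, -0.56376687],
       [-0.09870274,  0.00594726,  0.99509919, -1.40155911],
       [ 0.        ,  0.        ,  0.        ,  1.        ]]), 'shot': 1}
cup top [(0.89, 
[... 1974 characters left out ...]
-0.1873]))]
boom scene [(0.8, array([371., 316.]), array([0.6873, 0.2359])), (0.26, array([190., 175.]), array([ 0.6725, -0.3424]))]
jar top [(0.59, array([384., 232.]), array([ 0.5808, -0.2076])), (0.56, array([150., 316.]), array([0.3778, 0.3741]))]
jar scene [(0.84, array([478., 288.]), array([0.3751, 0.3691])), (0.38, array([190., 176.]), array([ 0.5974, -0.4676]))]
flask top [(0.69, array([413., 171.]), array([ 0.7354, -0.2847]))]
flask scene [(0.66, array([201., 246.]), array([ 0.7425, -0.2804]))]
torch top [(0.71, array([481., 226.]), array([ 0.5933, -0.4518])), (0.45, array([390., 234.]), array([ 0.5766, -0.223 ]))]
torch scene [(0.66, array([191., 175.]), array([ 0.5916, -0.4689]))]
```

View pics/top0.png

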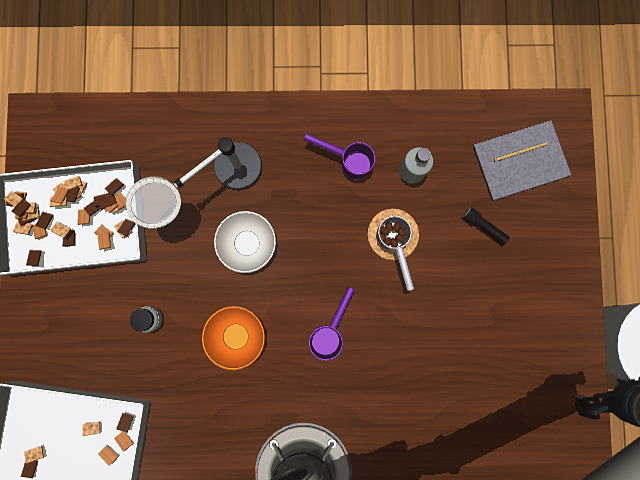

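View pics/scene0.png

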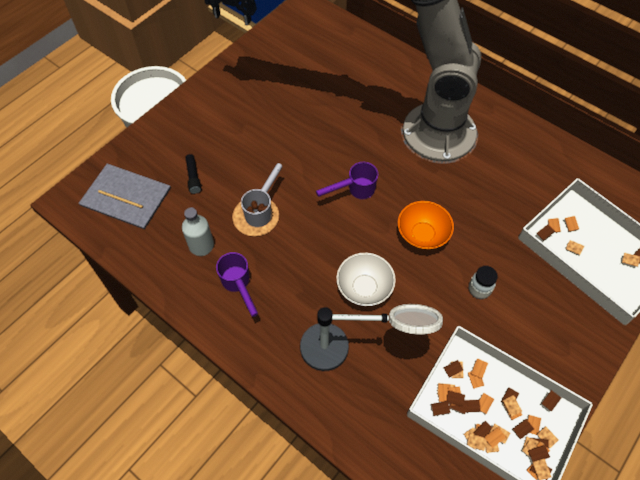

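The top view shows the steel cup on its mat at about (394, 232) with its handle towards (408, 288). The white dish is at (245, 242), the stand at (238, 165) and the lens at (153, 203). The purple cups are at (357, 160) and (325, 342). I can only command shifts and a turn about the tool's z axis, so I'll first check in free space how the arm behaves at the edge of its reach.

Request:
arm_command(
  deltas="0 5 0 0 -1;0 10 0 0 -1;0 15 0 0 -1;0 20 0 0 -1;0 25 0 0 -1;0 30 0 0 -1;0 35 0 0 -1;0 40 0 0 -1;0 40 0 0 -1",
)

```text
clock: 2.1
ee_pos: [0.3217, -0.8933, 0.1248]
tool_rot: [-3.053, 0.003, 0.346]
ft_force: [-1.2, 1.5, -31.1]
gripper_width: 0.0851
gripper_force: 0.0
```

Request:
arm_command(
  deltas="0 0 0 0 -1",
)

```text
clock: 2.2
ee_pos: [0.3256, -0.9, 0.1528]
tool_rot: [-3.094, 0.001, 0.348]
ft_force: [-0.0, -0.4, 0.7]
gripper_width: 0.0853
gripper_force: 0.0
```

Run:
```python
from h import *
o=env.get_obs(); print({k:np.round(v,3) for k,v in o.items()})
```

```text
{'clock': np.float64(2.2), 'joints': array([ 1.179,  1.329,  0.064,  0.016, -0.064,  1.844, -0.043]), 'qvel': array([-0.006, -0.287,  0.012, -0.271, -0.006,  0.047, -0.002]), 'joint_torque': array([ 2.3400e-01, -7.7499e+01,  2.1860e+00, -2.4576e+01,  4.5000e-02,
        1.2000e-02,  1.7000e-02]), 'ee_pos': array([ 0.326, -0.9  ,  0.153]), 'tool_rot': array([-3.094e+00,  1.000e-03,  3.480e-01]), 'ft_force': array([-0.041, -0.381,  0.675]), 'torque': array([-0.023,  0.007,  0.006]), 'gripper_force': np.float64(0.0), 'gripper_width': np.float64(0.085)}
```

Request:
arm_command(
  deltas="0 0 0 0 -1;0 0 0 0 -1;0 0 0 0 -1",
)

```text
clock: 2.5
ee_pos: [0.3284, -0.9051, 0.1921]
tool_rot: [3.141, 0.001, 0.349]
ft_force: [-0.0, 0.9, 0.2]
gripper_width: 0.0852
gripper_force: 0.0
```

Request:
arm_command(
  deltas="0 -20 -3 0 -1;0 -20 -3 0 -1;0 -20 -3 0 -1;0 -20 -3 0 -1;0 -20 -3 0 -1;32 -60 -3 0 -1;32 -60 -3 0 -1;32 -60 -3 0 -1;32 -60 -3 0 -1;32 -60 -3 0 -1;32 -60 -3 0 -1;32 -60 -3 0 -1",
)

```text
clock: 3.7
ee_pos: [0.3744, -0.4237, 0.2232]
tool_rot: [3.136, -0.007, 0.349]
ft_force: [0.7, 0.4, 1.0]
gripper_width: 0.0857
gripper_force: 0.0
```

Request:
arm_command(
  deltas="0 0 0 0 -1;0 0 0 0 -1;0 0 0 0 -1;0 0 0 0 -1",
)

```text
clock: 4.1
ee_pos: [0.3702, -0.4246, 0.2166]
tool_rot: [-3.136, -0.001, 0.346]
ft_force: [0.4, 0.0, -1.0]
gripper_width: 0.0852
gripper_force: 0.0
```

Request:
arm_command(
  deltas="12 -12.5 -8 0 -1;12 -12.5 -8 0 -1;12 -12.5 -8 0 -1;12 -12.5 -8 0 -1;12 -12.5 -8 0 -1;12 -12.5 -8 0 -1;12 -12.5 -8 0 -1",
)

```text
clock: 4.8
ee_pos: [0.4394, -0.2662, 0.2949]
tool_rot: [-3.131, 0.002, 0.346]
ft_force: [-0.9, 0.1, -1.0]
gripper_width: 0.0853
gripper_force: 0.0
```

```bash
cat >> h.py <<'E'
def wrist():
    o=env.get_obs(); c=env.camera('wrist'); T=np.eye(4); T[:3,:3]=R.from_euler('xyz',o['tool_rot']).as_matrix(); T[:3,3]=o['ee_pos']
    c=dict(c); c2=dict(c); c2['world_to_cam']=np.linalg.inv(T@np.array(c['T_tool_cam'])); return o,c,c2
E
python3 - <<'E'
from h import *
o,c,c2=wrist(); print(o['ee_pos'],o['tool_rot'],o['joints'])
save('w1.png',c['pixels'])
for n,z in dict(cup=0.004,cup_grip=.066,cup_rim=.079,mat=0.002).items():
    print(n,[(round(d['p'],2),np.round(d['pixel'][::-1],0),atz(c2,d['pixel'][::-1],z)[:2]) for d in env.spot_point(n,c)[:2]])
E
```

```text
[ 0.43944255 -0.26616693  0.29487713] [-3.13071731e+00  1.85418732e-03  3.45501006e-01] [ 0.58290956  0.11808641 -0.12938242  1.75715001  0.00935515  1.27643942
 -0.77371119]
cup [(0.88, array([100., 227.]), array([ 0.3149, -0.0564])), (0.66, array([330.,  12.]), array([ 0.5952, -0.2177]))]
cup_grip [(0.71, array([137., 167.]), array([ 0.4073, -0.103 ])), (0.66, array([318., 159.]), array([ 0.4685, -0.2516]))]
cup_rim [(0.87, array([ 60., 250.]), array([ 0.3133, -0.0586])), (0.56, array([325.,  23.]), array([ 0.5709, -0.2208]))]
mat [(0.55, array([307.,  51.]), array([ 0.5562, -0.2081]))]
```

View pics/w1.png

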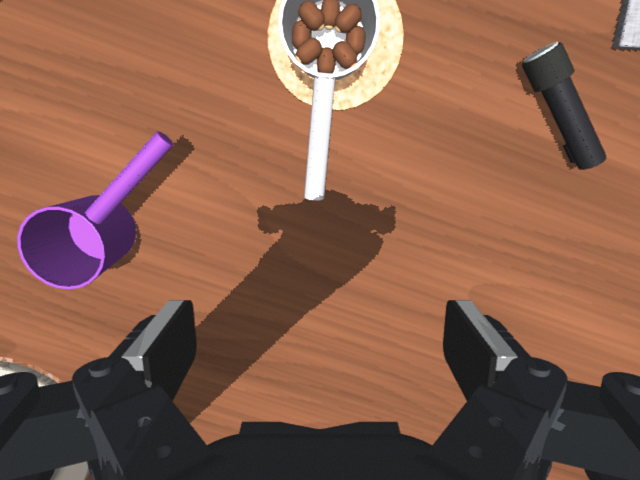

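The wrist view shows the handle running from (324, 80) at the cup wall to its end at (314, 196), with the eight seeds in the cup at about (328, 35).

Run:
```python
from h import *
o,c,c2=wrist()
m=(c['pixels'].min(2)>190); m[:75]=0; m[210:]=0; m[:,:280]=0; m[:,350:]=0
for r in (90,110,130,150,170,190,194,198,202):
    x=np.where(m[r])[0]; print(r, x.min() if len(x) else 0, x.max() if len(x) else 0)
P=atz(c2,(314.3,197),.066); Q=atz(c2,(323.3,82),.066); print('end',P,'near',Q,np.linalg.norm(P-Q),np.arctan2(*(Q-P)[1::-1]))
d=(Q-P)/np.linalg.norm(Q-P); print('grasp', P+d*.003, 'cup', P+d*.142)
Rt=R.from_euler('xyz',o['tool_rot']).as_matrix()
print(o['ee_pos'],o['tool_rot'],Rt.T@(P+d*.003-o['ee_pos']), proj(c2,o['ee_pos']))
t=env.camera('top'); print(proj(t,[P,Q,P+d*.142]))
dm=env.cut_out('dish',t)
for k in dm: 
    b=np.array(k['box']); print('dish',round(k['p'],2),b.round(), np.array(t['pixels'])[k['pixels']].mean(0).round(), atz(t,b[:2],.045))
```

```text
90 291 349
110 314 332
130 312 330
150 310 328
170 308 326
190 307 324
194 306 324
198 307 315
202 0 0
end [ 0.4362 -0.2587  0.066 ] near [ 0.5307 -0.2328  0.066 ] 0.09798499885186504 0.26750518132705703
grasp [ 0.4390933  -0.25790702  0.066     ] cup [ 0.57314953 -0.22116568  0.066     ]
[ 0.43974446 -0.26505367  0.29473283] [-3.12988862e+00  1.61079949e-03  3.46845804e-01] [ 0.00218544 -0.00426494  0.22879519] [[319.56627346 307.14461349]]
[[410.15890683 289.63067334]
 [398.29534712 250.01406732]
 [393.01704955 232.38797189]]
dish 0.67 [244. 242.  62.  60.] [202. 197. 190.] [0.5545 0.1382 0.045 ]
dish 0.66 [235. 335.  60.  67.] [210. 109.  37.] [0.3319 0.1596 0.045 ]
```

Request:
arm_command(
  deltas="0.2 -0.6 4 4.5 -1;0.2 -0.6 8 4.5 -1;0.2 -0.6 12 4.5 -1;0.2 -0.6 16 4.5 -1;0.2 -0.6 18 4.5 -1;0.2 -0.6 18 4.5 -1;0.2 -0.6 18 4.5 -1",
)

```text
clock: 5.9
ee_pos: [0.4399, -0.2562, 0.1158]
tool_rot: [-3.131, 0.001, 0.27]
ft_force: [-0.2, 0.0, 0.6]
gripper_width: 0.0857
gripper_force: 0.0
```

Run:
```python
from h import *
o=env.get_obs(); print(o['ee_pos'],o['tool_rot'])
Rt=R.from_euler('xyz',o['tool_rot']).as_matrix()
g=np.array([ 0.4391,-0.2579,.047]); print(Rt.T@(g-o['ee_pos'])*100, 'level', R.from_euler('xyz',[np.pi,0,o['tool_rot'][2]]).as_matrix().T@(g-o['ee_pos'])*100)
```

```text
[ 0.43992158 -0.25618885  0.11584788] [-3.13103072e+00  1.23929169e-03  2.70430412e-01]
[-0.11635223  0.21565669  6.88304334] level [-0.12488458  0.14294776  6.88478765]
```

Alignment is good, so I'll descend and grip the handle end lightly. With a short overlap on the pads, the rod can pivot.

Request:
arm_command(
  deltas="-0.1 0.1 3.5 0 -1;-0.1 0.1 6.8 0 -1;-0.1 0.1 6.8 0 -1;-0.1 0.1 6.8 0 1;-0.1 0.1 6.8 0 1;-0.1 0.1 6.8 0 1;-0.1 0.1 6.8 0 1;-0.1 0.1 6.8 0 1;-0.1 0.1 6.8 0 1",
  grip_force=20,
)

```text
clock: 6.8
ee_pos: [0.4388, -0.257, 0.0479]
tool_rot: [-3.132, 0.001, 0.27]
ft_force: [-0.8, -0.1, 1.3]
gripper_width: 0.0171
gripper_force: 19.7
```

Run:
```python
from h import *
o,c,c2=wrist(); print({k:np.round(v,3) for k,v in o.items()})
save('w2.png',c['pixels'])
```

```text
{'clock': np.float64(6.8), 'joints': array([ 0.556,  0.379, -0.127,  2.035,  0.059,  0.738, -0.907]), 'qvel': array([ 0.001,  0.005,  0.002,  0.002,  0.001, -0.002, -0.001]), 'joint_torque': array([ -0.471, -38.651,  -0.796, -17.552,  -0.126,   0.113,   0.082]), 'ee_pos': array([ 0.439, -0.257,  0.048]), 'tool_rot': array([-3.132e+00,  1.000e-03,  2.700e-01]), 'ft_force': array([-0.757, -0.13 ,  1.346]), 'torque': array([-0.192, -0.043, -0.026]), 'gripper_force': np.float64(19.684), 'gripper_width': np.float64(0.017)}
```

View pics/w2.png

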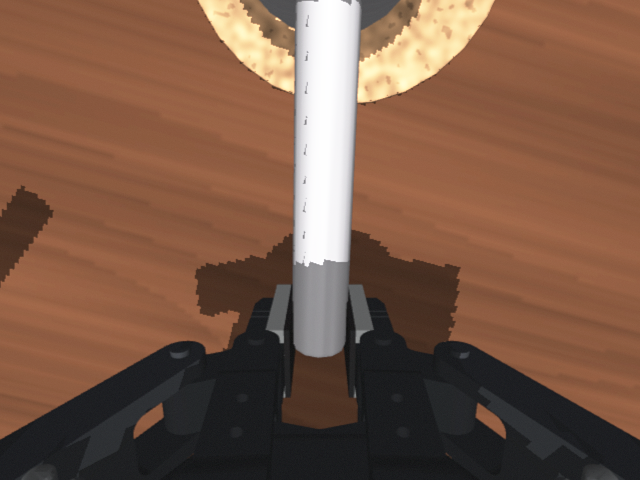

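Request:
arm_command(
  deltas="0.4 0 -1 0 1;0.8 0 -2 0 1;1.4 0 -3 0 1;2.2 0 -4.3 0 1;3.1 0 -5.5 0 1;4.2 0 -6.7 0 1;5.4 0 -7.9 0 1;6.7 0 -8.9 0 1;8 0 -9.7 0 1;9.5 0 -10.5 0 1;9.5 0 -10.5 0 1;9.5 0 -10.5 0 1",
  grip_force=20,
)

```text
clock: 8.05
ee_pos: [0.5307, -0.2316, 0.1523]
tool_rot: [-3.131, 0.001, 0.272]
ft_force: [0.4, 0.4, -1.3]
gripper_width: 0.0171
gripper_force: 21.4
```

Run:
```python
from h import *
o,c,c2=wrist(); print({k:np.round(v,3) for k,v in o.items()})
s=env.camera('scene'); p=s['pixels'][80:380,130:470]; p=cv2.resize(np.ascontiguousarray(p),None,fx=1.3,fy=1.3)
q=cv2.resize(np.ascontiguousarray(c['pixels']),(350,262)); o2=np.zeros((390,442+350,3),np.uint8); o2[:390,:442]=p[:390,:442]; o2[:262,442:]=q
save('s3.png',o2)
```

```text
{'clock': np.float64(8.05), 'joints': array([ 0.464,  0.352, -0.152,  1.789,  0.052,  1.012, -1.005]), 'qvel': array([ 0.009, -0.003,  0.009,  0.02 , -0.002, -0.004,  0.   ]), 'joint_torque': array([-2.3400e-01, -4.3596e+01, -7.1200e-01, -2.3753e+01,  1.1100e-01,
        2.1600e-01, -1.5000e-02]), 'ee_pos': array([ 0.531, -0.232,  0.152]), 'tool_rot': array([-3.131e+00,  1.000e-03,  2.720e-01]), 'ft_force': array([ 0.444,  0.431, -1.26 ]), 'torque': array([ 0.083, -0.192,  0.051]), 'gripper_force': np.float64(21.397), 'gripper_width': np.float64(0.017)}
```

View pics/s3.png

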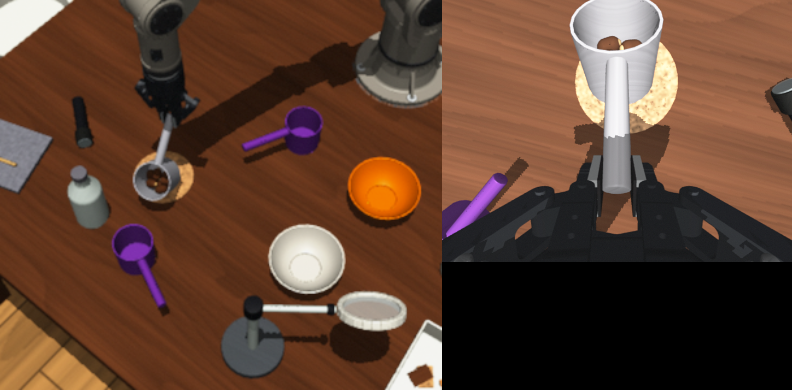

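The cup pivots as hoped. It is tilted about 40° with its foot on the mat at composite pixel (160, 185), and the seeds are still inside. I'll carry on along the arc to about 70°, lock the grip and lift.

Request:
arm_command(
  deltas="1 0 -0.4 0 1;2 0 -0.7 0 1;3 0 -1 0 1;4 0 -1.2 0 1;5 0 -1.4 0 1;6 0 -1.5 0 1;7 0 -1.5 0 1;7.8 0 -1.5 0 1;7.8 0 -1.5 0 1;7.8 0 -1.5 0 1",
  grip_force=20,
)

```text
clock: 9.15
ee_pos: [0.6072, -0.2112, 0.1678]
tool_rot: [-3.132, -0.001, 0.271]
ft_force: [0.3, -0.6, 4.9]
gripper_width: 0.0169
gripper_force: 23.6
```

Request:
arm_command(
  deltas="0 0 0 0 1;0 0 0 0 1;0 0 -1 0 1;0 0 -3 0 1;0 0 -6 0 1;0 0 -9 0 1;0 0 -12 0 1;0 0 -13 0 1;0 0 -13 0 1",
  grip_force=100,
)

```text
clock: 10.05
ee_pos: [0.6069, -0.2127, 0.2979]
tool_rot: [-3.132, -0.0, 0.271]
ft_force: [0.2, -0.8, -3.2]
gripper_width: 0.0151
gripper_force: 97.9
```

Run:
```python
from h import *
o,c,c2=wrist(); print({k:np.round(v,3) for k,v in o.items()})
s=env.camera('scene'); p=s['pixels'][60:360,130:470]; p=cv2.resize(np.ascontiguousarray(p),None,fx=1.3,fy=1.3)
q=cv2.resize(np.ascontiguousarray(c['pixels']),(350,262)); o2=np.zeros((390,442+350,3),np.uint8); o2[:390,:442]=p[:390,:442]; o2[:262,442:]=q
save('s4.png',o2)
```

```text
{'clock': np.float64(10.05), 'joints': array([ 0.394,  0.354, -0.162,  1.452,  0.048,  1.344, -1.069]), 'qvel': array([ 0.   ,  0.028,  0.001,  0.057,  0.   , -0.013, -0.009]), 'joint_torque': array([ 4.6000e-02, -4.9095e+01, -7.7800e-01, -2.8398e+01, -3.8000e-02,
        1.7000e-01,  5.0000e-03]), 'ee_pos': array([ 0.607, -0.213,  0.298]), 'tool_rot': array([-3.132, -0.   ,  0.271]), 'ft_force': array([ 0.164, -0.783, -3.192]), 'torque': array([-0.053,  0.013,  0.025]), 'gripper_force': np.float64(97.876), 'gripper_width': np.float64(0.015)}
```

View pics/s4.png

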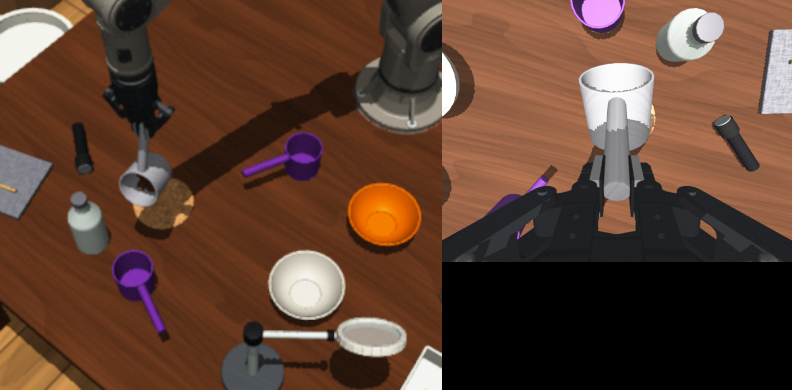

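The cup is off the mat at about 65°, mouth facing forward, with the seeds visible inside at (148, 184). I'll estimate the tilt from the wrist view.

```bash
cat >> h.py <<'E'
def cupT(o,th,L=.139,gz=-.019):
    T=np.eye(4); T[:3,:3]=R.from_euler('xyz',o['tool_rot']).as_matrix(); T[:3,3]=o['ee_pos']
    # tool x forward, z down; cup frame in tool: x fwd, z up, then pitched by th
    C=np.eye(4); C[:3,:3]=np.array([[1,0,0],[0,-1,0],[0,0,-1.]])@R.from_euler('y',th).as_matrix()
    C[:3,3]=[0,0,gz]; G=np.eye(4); G[:3,3]=[L,0,-.062]
    return T@C@G
def cuppix(c2,o,th,L=.139):
    a=np.linspace(0,2*np.pi,72); T=cupT(o,th,L); k=lambda r,z: np.c_[r*np.cos(a),r*np.sin(a),z+0*a]@T[:3,:3].T+T[:3,3]
    return proj(c2,k(.04,.075)),proj(c2,k(.037,0))
E
python3 - <<'E'
from h import *
o,c,c2=wrist()
p=np.array(c['pixels']).astype(int)
m=env.cut_out('cup',c)
for k in m[:3]: print(round(k['p'],2),np.round(k['box']), p[k['pixels']].mean(0).round())
for d in range(50,100,5):
    r,f=cuppix(c2,o,np.radians(d)); print(d,'rim x',r[:,0].min().round(),r[:,0].max().round(),'y',r[:,1].min().round(),r[:,1].max().round(),'foot y',f[:,1].min().round(),f[:,1].max().round())
E
```

```text
0.72 [138. 379. 116. 115.] [102.  57. 126.]
0.59 [319. 242. 137. 256.] [188. 187. 190.]
0.55 [285.  28.  97.  56.] [195. 129. 211.]
50 rim x 238.0 401.0 y 10.0 105.0 foot y 121.0 206.0
55 rim x 242.0 398.0 y 37.0 119.0 foot y 144.0 222.0
60 rim x 245.0 394.0 y 62.0 134.0 foot y 166.0 239.0
65 rim x 248.0 391.0 y 86.0 149.0 foot y 187.0 255.0
70 rim x 250.0 389.0 y 109.0 163.0 foot y 208.0 272.0
75 rim x 252.0 387.0 y 132.0 178.0 foot y 229.0 289.0
80 rim x 254.0 385.0 y 153.0 192.0 foot y 250.0 306.0
85 rim x 255.0 383.0 y 175.0 207.0 foot y 271.0 323.0
90 rim x 257.0 382.0 y 196.0 222.0 foot y 292.0 341.0
95 rim x 257.0 381.0 y 216.0 237.0 foot y 313.0 359.0
```

Tilt is about 71°, and the seeds are secure. I'll carry the cup over to the dish with gentle acceleration.

Request:
arm_command(
  deltas="0 -1 0 0 1;0 -2.5 0 0 1;-0.1 -5 0 0 1;-0.2 -8 0 0 1;-0.3 -11 0 0 1;-0.4 -14 0 0 1;-0.4 -17 0 0 1;-0.5 -20 0 0 1;-0.6 -23 0 0 1;-0.6 -26 0 0 1;-0.7 -29 0 0 1;-0.7 -31 0 0 1",
)

```text
clock: 11.45
ee_pos: [0.5145, 0.0883, 0.3005]
tool_rot: [-3.129, 0.002, 0.275]
ft_force: [0.2, 0.3, -2.9]
gripper_width: 0.015
gripper_force: 98.0
```

Request:
arm_command(
  deltas="0 -1.8 0 0 1;0 -3.1 0 0 1;0 -3.7 0 0 1;0 -4 0 0 1;0 -4 0 0 1;0 -4 0 0 1",
)

```text
clock: 12.05
ee_pos: [0.5063, 0.1215, 0.3007]
tool_rot: [-3.131, 0.002, 0.269]
ft_force: [-0.5, -0.4, -3.8]
gripper_width: 0.0149
gripper_force: 98.0
```

Run:
```python
from h import *
o,c,c2=wrist(); print(o['clock'],o['ee_pos'],o['tool_rot'],o['ft_force'],o['gripper_width'])
save('w5.png',c['pixels'])
for k in env.cut_out('cup',c)[:2]: print(round(k['p'],2),np.round(k['box']))
for k in env.cut_out('dish',c)[:2]: print('dish',round(k['p'],2),np.round(k['box']),atz(c2,k['box'][:2],.045),np.array(c['pixels'])[k['pixels']].mean(0).round())
s=env.camera('scene')
for k in env.cut_out('dish',s)[:3]: print('dish',round(k['p'],2),np.round(k['box']),atz(s,k['box'][:2],.025),s['pixels'][k['pixels']].mean(0).round())
```

```text
12.05 [0.50630122 0.12153514 0.30074712] [-3.13127715e+00  1.91651705e-03  2.68866969e-01] [-0.45731598 -0.36306864 -3.82249313] 0.01492433654781583
0.92 [477. 366. 126. 102.]
0.81 [318. 242. 137. 253.]
dish 0.97 [239. 329. 129. 102.] [0.3401 0.1665 0.045 ] [241. 156.  80.]
dish 0.58 [365. 279.  58.  50.] [0.5504 0.1286 0.025 ] [173. 168. 155.]
dish 0.57 [429. 223.  59.  48.] [0.3066 0.1628 0.025 ] [219. 102.   1.]
dish 0.46 [256. 216.  50.  43.] [ 0.5857 -0.216   0.025 ] [215. 157.  93.]
```

View pics/w5.png

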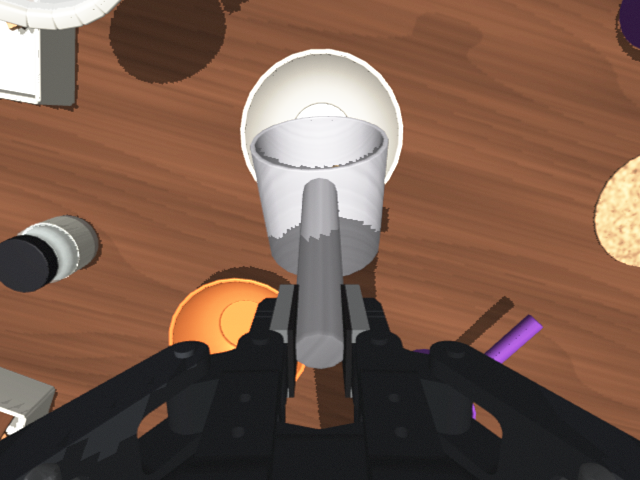

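Run:
```python
from h import *
o,c,c2=wrist()
l=atz(c2,(241.5,128),.049); r=atz(c2,(403,128),.049); t=atz(c2,(322,49.5),.049)
f=np.array([np.cos(o['tool_rot'][2]),np.sin(o['tool_rot'][2]),0]); print(l,r,np.linalg.norm(l-r),(l+r)/2,'centre',t-.075*f)
D=(t-.075*f); 
print('fwd,right offset of tcp from D', (o['ee_pos']-D)@f, (o['ee_pos']-D)@np.array([f[1],-f[0],0]))
for z in (.005,.05): print(z)
# floor ellipse top
print('floor far', (atz(c2,(322,103),.006)-D)@f)
```

```text
[0.5427 0.2092 0.049 ] [0.5824 0.0666 0.049 ] 0.14802314008289383 [0.56255 0.1379  0.049  ] centre [0.55420672 0.13583298 0.049     ]
fwd,right offset of tcp from D -0.04993535051220353 0.00047545818240951913
0.005
0.05
floor far 0.03176995013570532
```

Request:
arm_command(
  deltas="0.2 0 1 0 1;0.5 0 3 0 1;0.8 0 6 0 1;1.2 0 9 0 1;1.5 0 11 0 1;1.5 0 12 0 1;1.5 0 12 0 1",
)

```text
clock: 13.05
ee_pos: [0.5187, 0.1274, 0.1791]
tool_rot: [-3.13, 0.006, 0.271]
ft_force: [-1.0, -0.1, -2.7]
gripper_width: 0.015
gripper_force: 98.0
```

Request:
arm_command(
  deltas="0 0 0 0 1;0 0 0 0 1;1 0 0.3 0 1;2 0 0.6 0 1;3 0 0.9 0 1;4 0 1.1 0 1;5 0 1.3 0 1;6 0 1.5 0 1;7 0 1.7 0 1;7 0 1.7 0 1",
  grip_force=20,
)

```text
clock: 14.05
ee_pos: [0.593, 0.1496, 0.1703]
tool_rot: [-3.129, -0.01, 0.27]
ft_force: [-2.4, 1.0, 23.0]
gripper_width: 0.0152
gripper_force: 111.0
```

Run:
```python
from h import *
o,c,c2=wrist(); print(o['clock'],o['ee_pos'],o['tool_rot'],o['ft_force'],o['torque'],o['gripper_width'])
D=np.array([.5542,.1358,0]);f=np.array([np.cos(.27),np.sin(.27),0]); print((o['ee_pos']-D)@f)
for k in env.cut_out('cup',c)[:2]: print(round(k['p'],2),np.round(k['box']))
for d in range(70,115,5):
    r,ff=cuppix(c2,o,np.radians(d)); print(d,'rim x',r[:,0].min().round(),r[:,0].max().round(),'y',r[:,1].min().round(),r[:,1].max().round())
q=cv2.resize(np.ascontiguousarray(c['pixels']),(480,360)); s=env.camera('scene'); t=env.camera('top')
p=cv2.resize(np.ascontiguousarray(s['pixels'][170:340,260:420]),(320,340)); w=cv2.resize(np.ascontiguousarray(t['pixels'][190:300,190:300]),(240,240))
a=np.zeros((600,800,3),np.uint8); a[:360,:480]=q; a[:340,480:]=p; a[360:,:240]=w; save('s6.png',a)
```

```text
14.05 [0.59304132 0.14964571 0.17034341] [-3.12942994 -0.01007249  0.27046111] [-2.42206872  0.95273687 22.98942535] [-0.06169023  1.10285084  0.0931041 ] 0.01519844738063319
0.04112722281024659
0.69 [324. 281. 126. 203.]
70 rim x 250.0 389.0 y 109.0 163.0
75 rim x 252.0 387.0 y 132.0 178.0
80 rim x 254.0 385.0 y 153.0 192.0
85 rim x 255.0 383.0 y 175.0 207.0
90 rim x 257.0 382.0 y 196.0 222.0
95 rim x 257.0 381.0 y 216.0 237.0
100 rim x 258.0 381.0 y 237.0 251.0
105 rim x 258.0 380.0 y 257.0 266.0
110 rim x 259.0 380.0 y 278.0 282.0
```

View pics/s6.png

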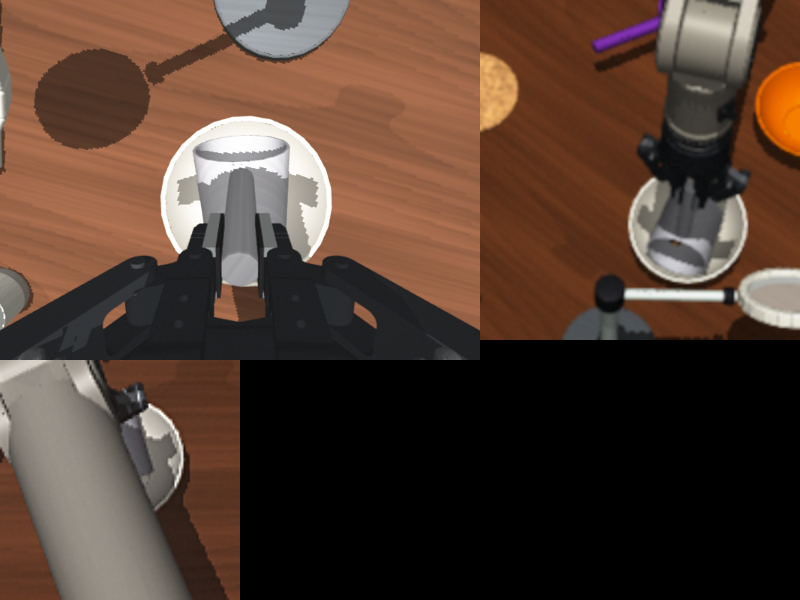

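The cup sits in the bowl at about 85° (wrist composite (240, 200)), but the pads are still squeezing at about 110 N. I'll back the closure off to near the rod's width so the force drops.

Request:
arm_command(
  deltas="0 0 -0.3 0 0.7;0 0 -0.5 0 0.6;0 0 -0.5 0 0.6",
  grip_force=20,
)

```text
clock: 14.55
ee_pos: [0.5893, 0.1476, 0.1706]
tool_rot: [-3.13, -0.003, 0.27]
ft_force: [-1.0, 1.1, 7.5]
gripper_width: 0.0173
gripper_force: 24.4
```

Run:
```python
from h import *
o,c,c2=wrist(); print(o['clock'],o['ee_pos'],o['tool_rot'],o['ft_force'],o['torque'],o['gripper_width'],o['gripper_force'])
p=c['pixels'].astype(int)
# dish far rim: topmost near-white pixel at columns around 328
for col in (300,328,350):
    r=np.where((p[:230,col].min(1)>185))[0]; r=r[r>100]; print(col,r[:3], r[:1] and [((atz(c2,(col,r[0]),.049)))])
f=np.array([np.cos(.27),np.sin(.27),0])
row=265; x=np.where(p[row,150:500].min(1)>185)[0]+150; print('row',row,x.min(),x.max(),(atz(c2,(x.min(),row),.049)+atz(c2,(x.max(),row),.049))/2, np.linalg.norm(atz(c2,(x.min(),row),.049)-atz(c2,(x.max(),row),.049)))
for k in env.cut_out('cup',c)[:2]: print(round(k['p'],2),np.round(k['box']))
```

```text
14.55 [0.58932004 0.14764079 0.17056879] [-3.13018283e+00 -2.54009253e-03  2.70457752e-01] [-0.97537999  1.10546284  7.53125745] [ 0.16877539  0.14999945 -0.00704663] 0.01732605989819078 24.370914101600647
300 [152 153 154] [array([0.6318, 0.1735, 0.049 ])]
328 [149 150 151] [array([0.6383, 0.1571, 0.049 ])]
350 [151 152 153] [array([0.6408, 0.1436, 0.049 ])]
row 265 214 440 [0.5644  0.13705 0.049  ] 0.15185246129055663
0.76 [320. 277. 129. 211.]
```

Request:
arm_command(
  deltas="0.7 0 0 0 0.6;1.4 0 0 0 0.6;2.1 0 0.1 0 0.6;2.8 0 0.1 0 0.6;3 0 0.2 0 0.6",
  grip_force=20,
)

```text
clock: 15.15
ee_pos: [0.6178, 0.1548, 0.1674]
tool_rot: [-3.131, 0.0, 0.27]
ft_force: [-1.1, -0.1, 7.5]
gripper_width: 0.0169
gripper_force: 24.8
```

```bash
cat >> h.py <<'E'
def rep():
    o,c,c2=wrist(); print(o['clock'],o['ee_pos'].round(4),o['tool_rot'].round(3),o['ft_force'].round(1),o['torque'].round(2),o['gripper_width'].round(4),o['gripper_force'].round(1))
    for k in env.cut_out('cup',c)[:2]: b=np.array(k['box']); print('cup',round(k['p'],2),b.round(),'top y',b[1]-b[3]/2)
    p=c['pixels'].astype(int); r=np.where(p[:260,328].min(1)>185)[0]; r=r[r>60]; 
    if len(r): print('far rim',r[0],atz(c2,(328,r[0]),.049))
    s=env.camera('scene'); 
    for k in env.cut_out('dish',s)[:3]: print('dish',round(k['p'],2),np.round(k['box'],1),s['pixels'][k['pixels']].mean(0).round())
    print('seeds',[(round(k['p'],2),np.round(k['box'][:2])) for k in env.spot_in('seed0',s)[:8]])
    return o,c,c2,s
E
python3 - <<'E'
from h import *
rep()
E
```

```text
Traceback (most recent call last):
  File "h.py", line 26, in rep
    o,c,c2=wrist(); print(o['clock'],o['ee_pos'].round(4),o['tool_rot'].round(3),o['ft_force'].round(1),o['torque'].round(2),o['gripper_width'].round(4),o['gripper_force'].round(1))
                                                                                                                             ^^^^^^^^^^^^^^^^^^^^^^^^
AttributeError: 'float' object has no attribute 'round'
```

```bash
sed -i "s/o\['gripper_width'\].round(4),o\['gripper_force'\].round(1)/o['gripper_width'],o['gripper_force']/" h.py
python3 - <<'E'
from h import *
o,c,c2,s=rep()
a=np.zeros((480,800,3),np.uint8); a[:360,:480]=cv2.resize(np.ascontiguousarray(c['pixels']),(480,360)); a[:340,480:]=cv2.resize(np.ascontiguousarray(s['pixels'][170:340,260:420]),(320,340)); save('s7.png',a)
E
```

```text
15.2 [0.6179 0.1549 0.1674] [-3.131 -0.     0.27 ] [-0.9 -0.6  7.3] [-0.21  0.35 -0.03] 0.017475653175217588 24.763794243335724
cup 0.71 [318. 299. 127. 175.] top y 211.65000000000003
cup 0.32 [327. 300. 229. 233.] top y 183.55
far rim 184 [0.6461 0.1584 0.049 ]
dish 0.9 [428.9 223.6  57.3  49.9] [222. 103.   1.]
dish 0.8 [361.8 287.9  59.7  48.5] [158. 153. 141.]
seeds [(0.7, array([362., 288.]))]
```

View pics/s7.png

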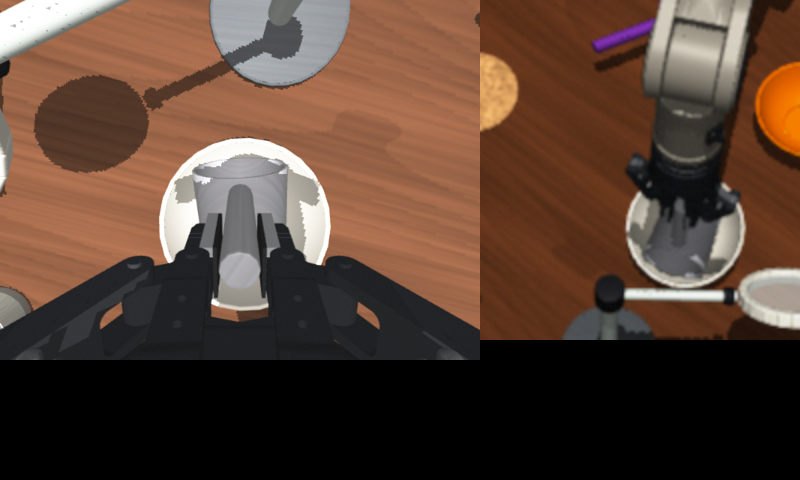

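The cup is at about 94°, but the dish has crept roughly 15 mm forward. In the wrist composite its rim centre is now at (245, 215). I'll lock the grip and draw the dish back with the wedged cup.

Request:
arm_command(
  deltas="0 0 0 0 1;0 0 0 0 1;0 0 0 0 1;-0.5 0 0 0 1;-1 0 0 0 1;-1.5 0 0 0 1;-2 0 0 0 1;-2 0 0 0 1",
  grip_force=100,
)

```text
clock: 16.25
ee_pos: [0.5953, 0.1485, 0.1661]
tool_rot: [-3.131, 0.005, 0.27]
ft_force: [-1.9, -1.1, 4.0]
gripper_width: 0.0155
gripper_force: 97.9
```

Run:
```python
from h import *
rep()
```

```text
16.25 [0.5953 0.1485 0.1661] [-3.131  0.005  0.27 ] [-1.9 -1.1  4. ] [-0.34  0.6  -0.03] 0.015474772637673596 97.94594407081604
cup 0.68 [320. 295. 126. 177.] top y 206.75000000000003
far rim 174 [0.6291 0.1536 0.049 ]
dish 0.9 [428.9 223.8  56.2  48.5] [220. 102.   1.]
dish 0.64 [365.6 280.1  57.   44.9] [152. 147. 135.]
dish 0.57 [485.1 282.   31.9  31.7] [70. 69. 66.]
seeds [(0.58, array([367., 279.]))]
```

Request:
arm_command(
  deltas="0 0 -0.3 0 0.7;0 0 -0.3 0 0.6;0 0 -0.3 0 0.6;0.7 0 -0.1 0 0.6;1.4 0 0 0 0.6;2.1 0 0.1 0 0.6;2.8 0 0.2 0 0.6;3.5 0 0.4 0 0.6;4 0 0.5 0 0.6;4 0 0.5 0 0.6",
  grip_force=20,
)

```text
clock: 17.5
ee_pos: [0.6361, 0.1604, 0.1611]
tool_rot: [-3.13, 0.002, 0.271]
ft_force: [-1.6, -1.3, 2.2]
gripper_width: 0.017
gripper_force: 25.2
```

Run:
```python
from h import *
rep()
```

```text
17.5 [0.6361 0.1604 0.1611] [-3.13e+00  2.00e-03  2.71e-01] [-1.6 -1.3  2.2] [-0.19  0.27  0.03] 0.0169928216218334 25.223020613193512
cup 0.63 [319. 332. 125. 147.] top y 258.35
dish 0.92 [427.7 222.8  54.8  45.2] [222. 103.   0.]
dish 0.68 [361.9 281.4  60.3  49.1] [143. 138. 126.]
seeds [(0.53, array([357., 299.]))]
```

Request:
arm_command(
  deltas="0.7 0 0.2 0 0.6;1.4 0 0.4 0 0.6;2.1 0 0.7 0 0.6;2.1 0 0.7 0 0.6;2.1 0 0.7 0 1;2.1 0 0.7 0 1;2.1 0 0.7 0 1",
  grip_force=25,
)

```text
clock: 18.45
ee_pos: [0.6559, 0.1658, 0.155]
tool_rot: [-3.131, 0.001, 0.27]
ft_force: [0.5, -0.4, 2.7]
gripper_width: 0.0172
gripper_force: 24.6
```

Run:
```python
from h import *
o,c,c2,s=rep(); print(np.array(c['T_tool_cam'])[:3,3])
r,ff=cuppix(c2,o,np.radians(115)); print(r.min(0),r.max(0))
a=np.zeros((480,800,3),np.uint8); a[:360,:480]=cv2.resize(np.ascontiguousarray(c['pixels']),(480,360)); a[:340,480:]=cv2.resize(np.ascontiguousarray(s['pixels'][170:340,260:420]),(320,340)); save('s8.png',a)
```

```text
18.45 [0.6559 0.1658 0.155 ] [-3.131e+00  1.000e-03  2.700e-01] [ 0.5 -0.4  2.7] [-0.14  0.15 -0.01] 0.01722933874786347 24.643647372722626
cup 0.91 [317. 357. 124. 143.] top y 285.15
far rim 61 [0.7516 0.1888 0.049 ]
dish 0.85 [363.4 282.4  56.9  59.5] [149. 143. 132.]
dish 0.71 [428.  222.6  55.3  48.5] [222. 103.   1.]
seeds [(0.36, array([362., 305.]))]
[ 0.06832574 -0.00027925 -0.1429686 ]
[258.4250862 296.8594423] [380.10054876 298.40379451]
```

View pics/s8.png

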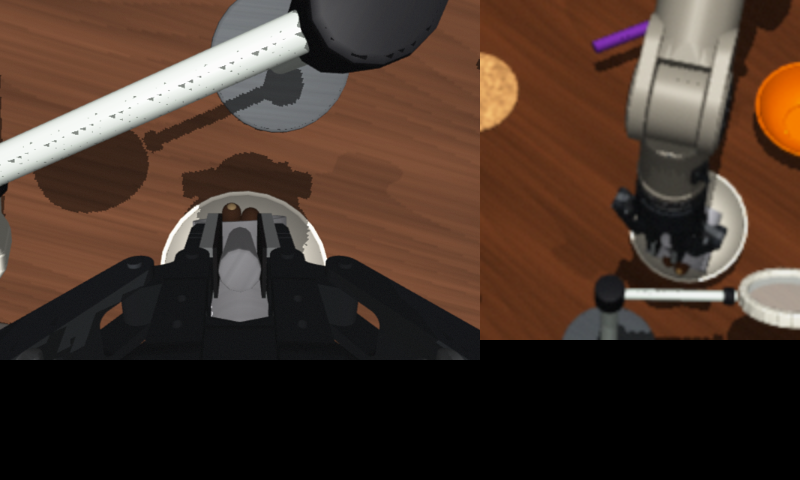

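Tilt is about 112°, and the first seeds are in the dish in front of the cup at (232, 212) and (250, 215). I'll lock the grip, lift up and back a little, and shake gently.

Request:
arm_command(
  deltas="0 0 0 0 1;0 0 0 0 1;0 0 0 0 1;-0.3 0 -0.4 0 1;-0.8 0 -0.9 0 1;-1.3 0 -1.4 0 1;-1.8 0 -2 0 1;-1.8 0 -2 0 1;-1.8 0 -2 0 1",
  grip_force=100,
)

```text
clock: 19.6
ee_pos: [0.6387, 0.1609, 0.1751]
tool_rot: [-3.131, 0.0, 0.27]
ft_force: [-0.8, 0.1, -3.3]
gripper_width: 0.0154
gripper_force: 97.9
```

Request:
arm_command(
  deltas="-1 0 0 0 1;0 0 0 0 1;-1 0 0 0 1;0 0 0 0 1;-1 0.5 0 0 1;0 -0.5 0 0 1;-1 0.5 0 0 1;0 -0.5 0 0 1;-1 0 0 0 1;-1 0 0 0 1",
)

```text
clock: 20.6
ee_pos: [0.6281, 0.1564, 0.1745]
tool_rot: [-3.132, 0.002, 0.27]
ft_force: [0.2, -0.8, -1.9]
gripper_width: 0.0158
gripper_force: 98.2
```

Run:
```python
from h import *
o,c,c2,s=rep()
for n,q in (('scene',s),('wrist',c)):
  for k in env.cut_out('seed0',q)[:10]: print(n,round(k['p'],2),np.round(k['box']),q['pixels'][k['pixels']].mean(0).round())
```

```text
20.6 [0.6281 0.1564 0.1745] [-3.132e+00  2.000e-03  2.700e-01] [ 0.2 -0.8 -1.9] [-0.03 -0.17  0.02] 0.015753400208921898 98.1954824924469
cup 0.81 [319. 356. 125. 147.] top y 282.79999999999995
far rim 226 [0.628  0.1516 0.049 ]
dish 0.76 [429.  221.9  59.3  49. ] [222. 103.   1.]
dish 0.72 [364.8 281.7  55.5  50. ] [141. 136. 124.]
seeds [(0.59, array([370., 296.])), (0.51, array([362., 300.])), (0.39, array([355., 293.]))]
scene 0.48 [361. 299.   7.   4.] [38. 22. 12.]
scene 0.44 [372. 297.   8.   8.] [42. 28. 21.]
wrist 0.95 [312. 274.  27.  24.] [71. 49. 36.]
wrist 0.88 [314. 254.  40.  25.] [74. 53. 40.]
wrist 0.85 [344. 270.  32.  29.] [79. 57. 44.]
wrist 0.81 [289. 271.  24.  25.] [70. 49. 38.]
wrist 0.6 [327. 280.  11.   9.] [71. 51. 42.]
wrist 0.46 [356. 283.   8.   2.] [148. 122.  88.]
```

Request:
arm_command(
  deltas="-1 0 -1 0 1;-2 0 -2 0 1;-0.8 0 -2 0 1;-2 0.5 -2 0 1;-0.8 -0.5 -2 0 1;-2 0.5 -2 0 1;-0.8 0 -2 0 1;-2.5 0 -4 0 1;-3 0 -6 0 1;-3 0 -7 0 1;-3 0 -7 0 1;-3 0 -7 0 1",
)

```text
clock: 22.15
ee_pos: [0.6002, 0.1493, 0.2445]
tool_rot: [-3.131, 0.002, 0.27]
ft_force: [-0.4, -0.3, -2.2]
gripper_width: 0.0155
gripper_force: 98.0
```

Run:
```python
from h import *
o,c,c2,s=rep(); F=[env.get_obs()['ft_force'][2]]
for n,q in (('scene',s),('wrist',c)):
  for k in env.cut_out('seed0',q)[:12]: print(n,round(k['p'],2),np.round(k['box']))
a=np.zeros((480,800,3),np.uint8); a[:360,:480]=cv2.resize(np.ascontiguousarray(c['pixels']),(480,360)); a[:340,480:]=cv2.resize(np.ascontiguousarray(s['pixels'][170:340,260:420]),(320,340)); save('s9.png',a)
```

```text
22.15 [0.6002 0.1493 0.2445] [-3.131e+00  2.000e-03  2.700e-01] [-0.4 -0.3 -2.2] [ 0.01 -0.17 -0.01] 0.015456959517401187 98.02312016487122
cup 0.91 [317. 356. 126. 146.] top y 282.5
cup 0.58 [346. 231.  21.  29.] top y 216.89999999999998
far rim 169 [0.6284 0.1521 0.049 ]
dish 0.76 [429.1 222.6  56.1  50.3] [222. 103.   1.]
dish 0.71 [365.1 279.6  55.8  52.5] [140. 135. 123.]
seeds [(0.57, array([372., 294.])), (0.54, array([363., 287.])), (0.5, array([369., 280.])), (0.39, array([373., 287.]))]
scene 0.62 [371. 280.   6.  -1.]
scene 0.51 [372. 296.   7.  10.]
scene 0.4 [372. 288.   6.   6.]
wrist 0.96 [294. 214.  22.  25.]
wrist 0.85 [328. 233.  24.  27.]
wrist 0.76 [345. 212.  25.  27.]
wrist 0.62 [304. 237.  22.  23.]
wrist 0.57 [322. 260.  26.  14.]
wrist 0.57 [349. 233.  19.  26.]
wrist 0.56 [314. 214.  24.  24.]
```

View pics/s9.png

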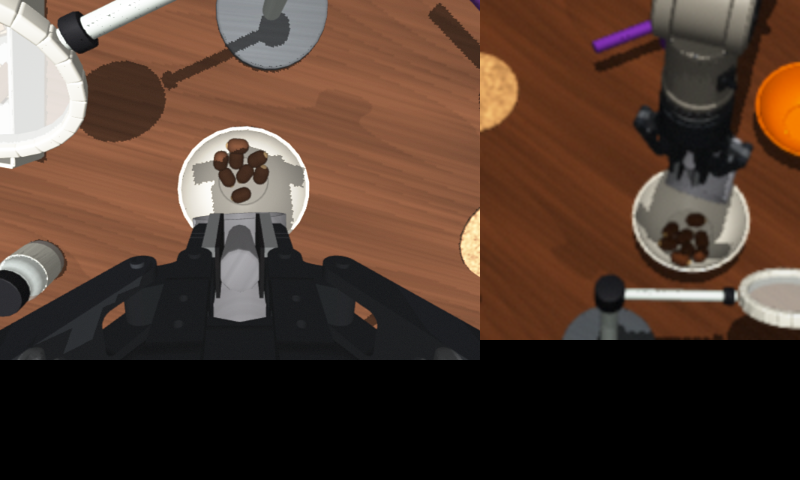

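All eight seeds are in the dish, counted around wrist-composite pixel (240, 170), and the dish is back within about 2 mm of where it started. I've now viewed 11 pictures, one over the limit, so from here I'll work from numbers only. Next I'll locate the mat.

Run:
```python
from h import *
for n in ('top','scene'):
    c=env.camera(n)
    p=c['pixels'].astype(int); m=((p[...,0]>170)&(p[...,0]-p[...,2]>40)&(p[...,1]>110)&(p[...,2]>60)).astype(np.uint8)
    N,l,st,ce=cv2.connectedComponentsWithStats(m)
    for i in np.argsort(-st[1:,4])[:40]+1:
        w=atz(c,ce[i],.004)
        if np.hypot(w[0]-.576,w[1]+.226)<.05 and st[i,4]>100:
            ct=max(cv2.findContours((l==i).astype(np.uint8),cv2.RETR_EXTERNAL,cv2.CHAIN_APPROX_NONE)[0],key=len)[:,0]
            g=np.array([atz(c,q,.004)[:2] for q in ct]); (ctr,r)=cv2.minEnclosingCircle(g.astype(np.float32)); print(n,st[i],w,ctr,r)
o=env.get_obs(); print(o['joints'].round(2))
```

```text
top [ 368  209   51   51 2009] [ 0.5764 -0.2292  0.004 ] (0.5765112638473511, -0.22928272187709808) 0.06448119878768921
scene [ 233  196   46   40 1435] [ 0.5785 -0.2294  0.004 ] (0.5777732133865356, -0.2297571897506714) 0.06509973108768463
[-0.03  0.35 -0.36  1.59  0.12  1.23 -1.71]
```

Request:
arm_command(
  deltas="0 1 -1 0 1;0 3 -2 -7 1;0 6 -2 -15 1;0 9 -2 -23 1;0 12 -2 -31 1;0 15 -2 -39 1;0 18 -2 -47 1;0 20 -2 -54 1;0 20 -2 -54 1;0 20 -2 -54 1",
)

```text
clock: 23.6
ee_pos: [0.6537, -0.0443, 0.2629]
tool_rot: [-3.133, -0.009, 1.21]
ft_force: [0.1, 0.6, -2.4]
gripper_width: 0.0155
gripper_force: 98.2
```

Request:
arm_command(
  deltas="-1 -0.1 0 0 1;-3 -0.3 1 0 1;-5.5 -0.5 3 0 1;-7.3 -0.6 5 0 1;-7.3 -0.6 7 0 1;-7.3 -0.6 8.5 0 1;-7.3 -0.6 9.8 0 1;-7.3 -0.6 10.4 0 1;-7.3 -0.6 10.4 0 1",
)

```text
clock: 24.5
ee_pos: [0.6218, -0.1079, 0.1574]
tool_rot: [-3.133, -0.008, 1.214]
ft_force: [0.5, 0.0, -1.6]
gripper_width: 0.0158
gripper_force: 98.1
```

```bash
cat >> h.py <<'E'
M=np.array([.577,-.2295,0])
def st():
    o,c,c2=wrist(); f=np.array([np.cos(o['tool_rot'][2]),np.sin(o['tool_rot'][2]),0]); g=np.array([f[1],-f[0],0])
    print(o['clock'],o['ee_pos'].round(4),o['tool_rot'].round(3),'F',o['ft_force'].round(1),'T',o['torque'].round(2),o['gripper_width'],o['gripper_force'],'fwd,right from mat mm',((o['ee_pos']-M)@f*1e3).round(1),((o['ee_pos']-M)@g*1e3).round(1))
    for k in env.cut_out('cup',c)[:3]: 
        b=np.array(k['box']); y=b[1]-b[3]/2
        if abs(b[0]-320)<15: print('cup',round(k['p'],2),b.round(),'top',y, 'tilt',np.interp(y,[cuppix(c2,o,np.radians(d))[0][:,1].min() for d in range(0,116,3)],range(0,116,3)).round(1))
    return o,c,c2
E
python3 -c "
from h import *
st()"
```

```text
24.5 [ 0.6218 -0.1079  0.1574] [-3.133 -0.008  1.214] F [ 0.5  0.  -1.6] T [ 0.16 -0.06  0.04] 0.015769194796140557 98.14470648765564 fwd,right from mat mm 129.6 -0.4
cup 0.82 [318. 355. 127. 146.] top 281.84999999999997 tilt 111.0
```

Request:
arm_command(
  deltas="0 0 0.4 0 0.8;0 0 0.4 0 0.6;0 0 0.4 0 0.6;-0.7 0 0.4 0 0.6;-1.8 0 0.1 0 0.6;-2.8 0 -0.1 0 0.6;-4 0 -0.3 0 0.6;-5.2 0 -0.4 0 0.6;-6.4 0 -0.4 0 0.6;-7.6 0 -0.4 0 0.6;-8.6 0 -0.3 0 0.6;-8.6 0 -0.3 0 0.6",
  grip_force=20,
)

```text
clock: 25.8
ee_pos: [0.5908, -0.192, 0.1599]
tool_rot: [-3.133, -0.006, 1.21]
ft_force: [-0.1, 0.2, -1.6]
gripper_width: 0.0172
gripper_force: 24.4
```

```bash
python3 -c "
from h import *
st()"
```

```text
25.8 [ 0.5908 -0.192   0.1599] [-3.133 -0.006  1.21 ] F [-0.1  0.2 -1.6] T [ 0.15 -0.06 -0.02] 0.01719436825363443 24.39952254295349 fwd,right from mat mm 39.9 -0.3
cup 0.93 [319. 355. 124. 146.] top 281.5 tilt 110.9
```

Request:
arm_command(
  deltas="0 0 0.4 0 0.6;0 0 0.6 0 0.6;0 0 0.8 0 0.6;-0.7 0 0.8 0 0.6;-1.4 0 0.7 0 0.6;-2.1 0 0.6 0 0.6",
)

```text
clock: 26.5
ee_pos: [0.5843, -0.2101, 0.1543]
tool_rot: [-3.134, -0.007, 1.212]
ft_force: [0.0, -0.8, -2.2]
gripper_width: 0.0171
gripper_force: 24.4
```

```bash
python3 -c "
from h import *
st()"
```

```text
26.5 [ 0.5843 -0.2101  0.1543] [-3.134 -0.007  1.212] F [ 0.  -0.8 -2.2] T [ 0.06 -0.02 -0.  ] 0.01708074726762587 24.385636746883392 fwd,right from mat mm 20.7 0.0
cup 0.75 [317. 356. 124. 146.] top 282.84999999999997 tilt 111.2
```

Request:
arm_command(
  deltas="0 0 0.3 0 0.6;0 0 0.6 0 0.6;0 0 0.9 0 0.6;0 0 0.9 0 0.6",
)

```text
clock: 27.0
ee_pos: [0.5865, -0.2071, 0.1475]
tool_rot: [-3.137, -0.01, 1.214]
ft_force: [-0.2, 2.0, 9.0]
gripper_width: 0.0171
gripper_force: 25.3
```

Request:
arm_command(
  deltas="0 0 0.3 0 0.6;0 0 0.6 0 0.6;0 0 0.6 0 0.6",
)

```text
clock: 27.3
ee_pos: [0.5905, -0.2051, 0.1459]
tool_rot: [3.139, -0.013, 1.216]
ft_force: [-1.0, 6.2, 22.3]
gripper_width: 0.0175
gripper_force: 29.8
```

Request:
arm_command(
  deltas="-0.7 0 -0.4 0 0.6;-1.4 0 -0.6 0 0.6;-2.1 0 -0.8 0 0.6;-2.8 0 -0.9 0 0.6;-3.5 0 -1 0 0.6",
)

```text
clock: 27.8
ee_pos: [0.5743, -0.2403, 0.1515]
tool_rot: [-3.137, -0.01, 1.214]
ft_force: [-1.1, 2.0, 7.0]
gripper_width: 0.0173
gripper_force: 27.4
```

```bash
python3 -c "
from h import *
st()"
```

```text
27.8 [ 0.5743 -0.2403  0.1515] [-3.137 -0.01   1.214] F [-1.1  2.   7. ] T [ 0.73  0.25 -0.07] 0.017253034896176436 27.43995040655136 fwd,right from mat mm -11.1 1.3
cup 0.96 [316. 318. 125. 157.] top 239.24999999999997 tilt 100.6
```

Request:
arm_command(
  deltas="-0.8 0 0 0 0.6;-1.6 0 0 0 0.6;-2.4 0 0 0 0.6;-3.2 0 0 0 0.6;-4 0 0 0 0.6;-4.8 0 0.1 0 0.6;-5.5 0 0.2 0 0.6;-5.5 0 0.2 0 0.6",
)

```text
clock: 28.7
ee_pos: [0.5576, -0.292, 0.1516]
tool_rot: [3.14, -0.011, 1.214]
ft_force: [0.6, 5.4, 15.9]
gripper_width: 0.0171
gripper_force: 29.5
```

```bash
python3 -c "
from h import *
st()"
```

```text
28.7 [ 0.5576 -0.292   0.1516] [ 3.14  -0.011  1.214] F [ 0.6  5.4 15.9] T [ 1.09  0.07 -0.03] 0.017084895185172814 29.452801644802094 fwd,right from mat mm -65.4 3.7
cup 0.7 [319. 283. 137. 234.] top 166.14999999999998 tilt 82.9
```

Request:
arm_command(
  deltas="0 0 -0.5 0 1;0 0 -1 0 1;0 0 -2 0 1;1 -0.2 -3 0 1;3 -0.4 -3 0 1;6 -0.4 -3 0 1;9 -0.4 -3 0 1;12 -0.4 -3 0 1;13.5 -0.4 -3 0 1;14 -0.4 -3 0 1;14 -0.4 -3 0 1;14 -0.4 -3 0 1",
  grip_force=100,
)

```text
clock: 30.0
ee_pos: [0.5977, -0.1633, 0.1774]
tool_rot: [-3.134, -0.006, 1.21]
ft_force: [-1.1, -0.7, -2.6]
gripper_width: 0.0156
gripper_force: 97.6
```

Run:
```python
from h import *
o,c,c2=st()
k=[k for k in env.cut_out('cup',c) if abs(k['box'][0]-320)<20][0]['pixels'].astype(np.uint8)
from scipy.optimize import minimize
ct=max(cv2.findContours(k,cv2.RETR_EXTERNAL,cv2.CHAIN_APPROX_NONE)[0],key=len)[:,0]; ct=ct[ct[:,1]<np.percentile(ct[:,1],40)]
def cost(v):
    r,f=cuppix(c2,o,v[0],v[1]); h=cv2.convexHull(np.r_[r,f].astype(np.float32))
    return np.mean([cv2.pointPolygonTest(h,(float(x),float(y)),True)**2 for x,y in ct])
for L in (.125,.13,.135,.14): 
    b=min(np.radians(np.arange(65,95,1.)),key=lambda t:cost((t,L))); print(L,np.degrees(b).round(1),round(cost((b,L)),2))
```

```text
30.0 [ 0.5977 -0.1633  0.1774] [-3.134 -0.006  1.21 ] F [-1.1 -0.7 -2.6] T [0.04 0.04 0.02] 0.015602108445508625 97.56544232368469 fwd,right from mat mm 69.3 -3.9
cup 0.85 [319. 286. 132. 230.] top 170.7 tilt 84.0
0.125 82.0 1.98
0.13 83.0 0.81
0.135 83.0 1.97
0.14 84.0 5.81
```

Request:
arm_command(
  deltas="0.9 0.4 0.5 0 1;0.9 0.4 1.2 0 1;0.9 0.4 1.9 0 1;0.9 0.4 1.9 0 0.8;0.9 0.4 2 0 0.6;0.9 0.4 2.2 0 0.6;0.2 0.4 2.2 0 0.6;-0.6 0.4 2.1 0 0.6;-1.4 0.4 2 0 0.6;-2.2 0.4 1.9 0 0.6;-3.1 0.4 1.9 0 0.6;-3.1 0.4 1.9 0 0.6",
  grip_force=20,
)

```text
clock: 31.35
ee_pos: [0.5903, -0.194, 0.1582]
tool_rot: [-3.134, -0.006, 1.21]
ft_force: [0.2, -0.4, -2.1]
gripper_width: 0.0174
gripper_force: 27.8
```

```bash
cat >> h.py <<'E'
def fit(o,c,c2,lo,hi):
    k=[k for k in env.cut_out('cup',c) if abs(k['box'][0]-320)<20][0]['pixels'].astype(np.uint8)
    ct=max(cv2.findContours(k,cv2.RETR_EXTERNAL,cv2.CHAIN_APPROX_NONE)[0],key=len)[:,0]; ct=ct[(ct[:,1]<np.percentile(ct[:,1],40))&(ct[:,1]>3)]
    def cost(t,L):
        r,f=cuppix(c2,o,np.radians(t),L); h=cv2.convexHull(np.r_[r,f].astype(np.float32))
        return np.mean([min(cv2.pointPolygonTest(h,(float(x),float(y)),True)**2,100) for x,y in ct])
    print('fit',min((round(cost(t,L),2),t,L) for t in range(lo,hi) for L in np.arange(.122,.142,.003)))
E
python3 -c "
from h import *
fit(*st(),40,95)"
```

```text
31.35 [ 0.5903 -0.194   0.1582] [-3.134 -0.006  1.21 ] F [ 0.2 -0.4 -2.1] T [-0.02 -0.01 -0.01] 0.017375126347932937 27.836464941501617 fwd,right from mat mm 37.9 -0.1
cup 0.59 [318. 284. 138. 234.] top 166.95 tilt 83.1
fit (np.float64(0.88), 83, np.float64(0.131))
```

Request:
arm_command(
  deltas="2 0 0 0 0.6;3.9 0 0 0 0.6;3.9 0 0.5 0 0.6;3.9 0 0.9 0 0.6;3.9 0 1.3 0 0.6;3.3 0 1.2 0 0.6;2.6 0 1.1 0 0.6;1.8 0 1 0 0.6;1 0 0.9 0 0.6;0.1 0 0.9 0 0.6;-0.6 0 0.9 0 0.6",
)

```text
clock: 32.6
ee_pos: [0.5936, -0.1972, 0.1539]
tool_rot: [3.138, -0.01, 1.213]
ft_force: [1.8, -0.1, 10.4]
gripper_width: 0.0173
gripper_force: 31.2
```

```bash
python3 -c "
from h import *
fit(*st(),40,95)"
```

```text
32.6 [ 0.5936 -0.1972  0.1539] [ 3.138 -0.01   1.213] F [ 1.8 -0.1 10.4] T [ 0.29 -0.57 -0.02] 0.017284966415432035 31.243520379066467 fwd,right from mat mm 36.1 4.3
cup 0.58 [322. 249. 150. 309.] top 94.4 tilt 66.7
fit (np.float64(3.92), 65, np.float64(0.122))
```

Request:
arm_command(
  deltas="-1.1 0 0.1 0 0.6;-2.2 0 0.3 0 0.6;-3.3 0 0.5 0 0.6;-4.3 0 0.8 0 0.6;-5.3 0 1.1 0 0.6;-6.2 0 1.5 0 0.6;-7.1 0 2 0 0.6;-8 0 2.5 0 0.6;-8.9 0 3.1 0 0.6;-10.1 0 4 0 0.6;-11.3 0 5 0 0.6;-11.3 0 5 0 0.6",
)

```text
clock: 33.95
ee_pos: [0.5464, -0.3037, 0.0955]
tool_rot: [-3.129, -0.007, 1.21]
ft_force: [-0.1, -1.5, 1.1]
gripper_width: 0.0175
gripper_force: 23.8
```

```bash
python3 -c "
from h import *
st()"
```

```text
33.95 [ 0.5464 -0.3037  0.0955] [-3.129 -0.007  1.21 ] F [-0.1 -1.5  1.1] T [-0.08 -0.11  0.01] 0.01745065645718578 23.804957270622253 fwd,right from mat mm -80.3 -2.4
cup 0.87 [319. 204. 230. 405.] top 1.8499999999999943 tilt 48.6
```

Request:
arm_command(
  deltas="-1 0 1 0 0.6;-2 0 2.1 0 0.6;-2.8 0 3.1 0 0.6;-3.4 0 3.8 0 0.6;-3.9 0 4.4 0 0.6;-3.9 0 4.4 0 0.6",
)

```text
clock: 34.65
ee_pos: [0.5343, -0.3391, 0.0528]
tool_rot: [-3.132, -0.007, 1.212]
ft_force: [0.2, -0.1, 0.6]
gripper_width: 0.0173
gripper_force: 22.7
```

Run:
```python
from h import *
o,c,c2=st()
s=env.camera('scene'); t=env.camera('top')
for n,z in (('cup_rim',.079),('cup',.004)):
  for nm,q in (('scene',s),('top',t)): print(n,nm,[(round(d['p'],2),np.round(d['pixel'][::-1]),atz(q,d['pixel'][::-1],z)[:2]) for d in env.spot_point(n,q)[:3]])
```

```text
34.65 [ 0.5343 -0.3391  0.0528] [-3.132 -0.007  1.212] F [ 0.2 -0.1  0.6] T [ 0.09  0.02 -0.02] 0.017340401304611917 22.677033841609955 fwd,right from mat mm -117.6 -1.5
cup 0.76 [317. 202. 227. 404.] top 0.0 tilt 48.2
cup_rim scene [(0.8, array([231., 266.]), array([ 0.7583, -0.141 ])), (0.72, array([363., 170.]), array([ 0.3112, -0.0619])), (0.56, array([253., 200.]), array([ 0.5741, -0.2316]))]
cup_rim top [(0.91, array([325., 342.]), array([ 0.3158, -0.056 ])), (0.75, array([395., 228.]), array([ 0.5817, -0.2236])), (0.71, array([358., 160.]), array([ 0.7479, -0.14  ]))]
cup scene [(0.93, array([360., 189.]), array([ 0.3236, -0.057 ])), (0.9, array([236., 278.]), array([ 0.7508, -0.1395])), (0.74, array([254., 216.]), array([ 0.5803, -0.2313]))]
cup top [(0.97, array([322., 341.]), array([ 0.3127, -0.0485])), (0.78, array([394., 231.]), array([ 0.5831, -0.2329])), (0.71, array([355., 169.]), array([ 0.7423, -0.1369]))]
```

Request:
arm_command(
  deltas="-0.1 0 0.3 0 0.6;-0.1 0 0.5 0 0.6;-0.1 0 0.5 0 0.6",
)

```text
clock: 35.35
ee_pos: [0.5351, -0.3396, 0.049]
tool_rot: [-3.134, -0.007, 1.212]
ft_force: [0.7, -2.0, 1.6]
gripper_width: 0.0174
gripper_force: 22.8
```

Request:
arm_command(
  deltas="0 0 0 0 0.5;0 0 0 0 0.4;0 0 0 0 0.2;0 0 0 0 0;0 0 0 0 -0.3;0 0 0 0 -0.5;0 0 0 0 -0.5",
)

```text
clock: 36.05
ee_pos: [0.5351, -0.3391, 0.0491]
tool_rot: [-3.134, -0.008, 1.213]
ft_force: [0.1, -0.8, -0.3]
gripper_width: 0.064
gripper_force: 0.0
```

Request:
arm_command(
  deltas="0 0 -1 0 -0.5;0 0 -3 0 -0.5;0 0 -7 0 -0.5;0 0 -11 0 -0.5;0 0 -15 0 -0.5;0 0 -19 0 -0.5;0 0 -21 0 -0.5;0 0 -21 0 -0.5",
)

```text
clock: 36.85
ee_pos: [0.5381, -0.342, 0.2643]
tool_rot: [3.141, -0.006, 1.213]
ft_force: [0.6, -0.3, 0.2]
gripper_width: 0.0639
gripper_force: 0.0
```

Run:
```python
from h import *
o,c,c2=wrist(); print(o['clock'],o['ee_pos'],o['tool_rot'],o['joints'].round(2))
s=env.camera('scene'); t=env.camera('top')
for n,z in (('cup_rim',.079),('cup',.004),('cup_grip',.066),('lens',.2),('boom',.2),('stand',0),('dish',0)):
  for nm,q in (('wrist',c2),('scene',s),('top',t)):
    src=c if nm=='wrist' else q
    print(n,nm,[(round(d['p'],2),atz(q,d['pixel'][::-1],z)[:2]) for d in env.spot_point(n,src)[:3]])
for k in env.cut_out('dish',t)[:2]: b=np.array(k['box']); print('dish',b.round(1),atz(t,b[:2],.045))
for k in env.cut_out('dish',s)[:3]: print(np.round(k['box'],1))
save('t10.png',t['pixels']); save('s10.png',s['pixels'])
```

```text
36.85 [ 0.53814839 -0.34203496  0.26427904] [ 3.14070074 -0.0061773   1.21284607] [ 0.78  0.37 -0.37  1.52  0.13  1.28  0.03]
cup_rim wrist [(0.8, array([ 0.5751, -0.2233]))]
cup_rim scene [(0.88, array([ 0.5781, -0.232 ])), (0.78, array([ 0.3169, -0.0496]))]
cup_rim top [(0.96, array([ 0.3126, -0.0536])), (0.88, array([ 0.7476, -0.1412])), (0.57, array([ 0.5858, -0.2242]))]
cup wrist [(0.78, array([ 0.5768, -0.2238]))]
cup scene [(0.9, array([ 0.7492, -0.1342])), (0.81, array([ 0.5762, -0.2237])), (0.71, array([ 0.3161, -0.0581]))]
cup top [(0.88, array([ 0.5849, -0.2267])), (0.87, array([ 0.75  , -0.1363])), (0.57, array([ 0.3175, -0.0523]))]
cup_grip wrist [(0.75, array([ 0.5407, -0.3254]))]
cup_grip scene [(0.84, array([ 0.4092, -0.0948])), (0.68, array([ 0.5419, -0.3255])), (0.61, array([ 0.7995, -0.0415]))]
cup_grip top [(0.95, array([ 0.4075, -0.1015])), (0.91, array([ 0.5494, -0.3307])), (0.8, array([ 0.7959, -0.0455]))]
lens wrist []
lens scene [(0.6, array([0.6299, 0.3116])), (0.29, array([0.6286, 0.1931]))]
lens top [(0.84, array([0.6238, 0.3177]))]
boom wrist [(0.61, array([ 0.5491, -0.306 ]))]
boom scene [(0.85, array([0.6896, 0.2417]))]
boom top [(0.78, array([0.6808, 0.2467])), (0.23, array([0.622 , 0.3133]))]
stand wrist []
stand scene [(0.75, array([0.7528, 0.1599])), (0.38, array([0.5858, 0.1511])), (0.18, array([0.567, 0.133]))]
stand top [(0.94, array([0.7493, 0.162 ]))]
dish wrist []
dish scene [(0.87, array([0.3265, 0.1633])), (0.6, array([0.562 , 0.1269]))]
dish top [(0.8, array([0.552 , 0.1401])), (0.68, array([0.3336, 0.1596]))]
dish [234.7 335.   58.7  62.8] [0.3329 0.1596 0.045 ]
dish [246.8 242.7  64.3  63.8] [0.5537 0.1311 0.045 ]
[484.2 282.6  30.7  33.8]
[363.4 278.5  56.2  52.3]
[354.5 293.1  12.7   8.9]
```

The cup stands upright on the mat: its rim and base both project to about (0.577, −0.225). Next I'll check the dish shift and measure the lens tilt.

Run:
```python
from h import *
t=env.camera('top'); s=env.camera('scene')
def wh(p,x0,x1,y0,y1):
    p=p.astype(int); m=np.zeros(p.shape[:2],bool); q=p[y0:y1,x0:x1]; m[y0:y1,x0:x1]=(q.min(2)>95)&(q.max(2)-q.min(2)<45); 
    N,l,st_,ce=cv2.connectedComponentsWithStats(m.astype(np.uint8)); i=1+np.argmax(st_[1:,4]); ct=max(cv2.findContours((l==i).astype(np.uint8),cv2.RETR_EXTERNAL,cv2.CHAIN_APPROX_NONE)[0],key=len); return np.round(cv2.fitEllipse(cv2.convexHull(ct)),1) if 0 else [np.round(v,1) for v in cv2.fitEllipse(cv2.convexHull(ct))]
for a,b in (('top0.png','t10.png'),): 
  for n in (a,b): print(n,wh(cv2.imread('pics/'+n)[:,:,::-1],205,290,200,285))
for n in ('scene0.png','s10.png'): print(n,wh(cv2.imread('pics/'+n)[:,:,::-1],325,405,245,308))
e=wh(t['pixels'],205,290,200,285); print('dish',atz(t,e[0],.05))
# lens
for nm,q in (('top',t),('scene',s)):
    k=env.cut_out('lens',q)[0]; ct=max(cv2.findContours(k['pixels'].astype(np.uint8),cv2.RETR_EXTERNAL,cv2.CHAIN_APPROX_NONE)[0],key=len); print(nm,round(k['p'],2),np.round(k['box']),[np.round(v,1) for v in cv2.fitEllipse(cv2.convexHull(ct))])
    m0=k['pixels']
    P=np.array([.750,.159]); best=[]
    for al in np.radians(np.arange(126,131.1,1.5)):
      u=np.array([np.cos(al),np.sin(al),0]); C=np.r_[P,0.2]+.2*u; n=np.array([-u[1],u[0],0])  # n: ccw side
      for td in range(-64,65,4):
        tt=np.radians(td); v=n*np.cos(tt)-np.array([0,0,1])*np.sin(tt); w=np.cross(u,v)
        a=np.linspace(0,6.28,40); pts=np.r_[[C+.058*(u*np.cos(x)+v*np.sin(x))+z*w for x in a for z in (-.008,.008)]]
        hh=cv2.convexHull(proj(q,pts).astype(np.float32)); M1=np.zeros((480,640),np.uint8); cv2.fillConvexPoly(M1,hh.astype(np.int32),1); M1=M1>0
        best.append((round((M1&m0).sum()/(M1|m0).sum(),3),np.degrees(al).round(1),td))
    print(sorted(best)[-5:])
```

```text
top0.png [array([244.5, 241.6]), array([61.1, 61.8]), np.float64(46.3)]
t10.png [array([244.8, 241.1]), array([61.1, 61.9]), np.float64(39.9)]
scene0.png [array([365.6, 278.8]), array([53.2, 58.9]), np.float64(100.3)]
s10.png [array([365., 279.]), array([53.4, 58.9]), np.float64(99.5)]
dish [0.5572 0.1354 0.05  ]
top 0.62 [152. 201.  56.  52.] [array([152.8, 201.8]), array([52.1, 55.8]), np.float64(74.8)]
[(np.float64(0.938), np.float64(127.5), 48), (np.float64(0.939), np.float64(127.5), 40), (np.float64(0.944), np.float64(127.5), -8), (np.float64(0.945), np.float64(127.5), -12), (np.float64(0.946), np.float64(127.5), 44)]
scene 0.58 [417. 318.  51.  30.] [array([416. , 318.5]), array([29.3, 54.9]), np.float64(97.6)]
[(np.float64(0.845), np.float64(126.0), 40), (np.float64(0.846), np.float64(126.0), 44), (np.float64(0.876), np.float64(127.5), 48), (np.float64(0.883), np.float64(127.5), 40), (np.float64(0.937), np.float64(127.5), 44)]
```

The dish is within about 1 mm of its original place. The boom points at 127.5° with the lens tilted about +44°, so I need a swing of about 59° anticlockwise. I'll go over the boom now.

Request:
arm_command(
  deltas="2.5 -0.3 0 -4 -0.2;7 -0.8 0 -10 -0.2;11.5 -1.3 0 -16 -0.2;16 -1.8 0 -22 -0.2;20.5 -2.3 0 -28 -0.2;25 -2.8 0 -34 -0.2;29.5 -3.3 0 -40 -0.2;34 -3.8 0 -46 -0.2;38.5 -4.3 0 -52 -0.2;43 -4.8 0 -58 -0.2;47.5 -5.3 0 -58 -0.2;50 -5.5 0 -58 -0.2",
  grip_force=20,
)

```text
clock: 39.55
ee_pos: [0.6586, 0.1531, 0.2637]
tool_rot: [3.137, -0.014, 2.233]
ft_force: [-0.2, 0.5, 0.3]
gripper_width: 0.0512
gripper_force: 0.0
```

```bash
cat >> h.py <<'E'
def to(xyz,yawdeg):
    o=env.get_obs(); y=o['tool_rot'][2]; d=np.array(xyz)-o['ee_pos']
    L=R.from_euler('xyz',[np.pi,0,y]).as_matrix(); print(o['clock'],o['ee_pos'].round(4),'yaw',np.degrees(y).round(1),'F',o['ft_force'].round(1),'-> delta cm',(L.T@d*100).round(2),'turn',round(-((yawdeg-np.degrees(y)+180)%360-180),1))
E
python3 -c "
from h import *
to([.686,.242,.264],127.5)"
```

```text
39.55 [0.6586 0.1531 0.2637] yaw 127.9 F [-0.2  0.5  0.3] -> delta cm [ 5.32  7.63 -0.03] turn 0.4
```

Request:
arm_command(
  deltas="2 3 0 0 -0.2;4.3 6 0 0 -0.2;5.3 7.6 0 0 -0.2;5.3 7.6 0 0 -0.2;5.3 7.6 2 0 -0.2;5.3 7.6 5 0 -0.2;5.3 7.6 7.5 0 -0.2;5.3 7.6 8.2 0 -0.2;5.3 7.6 8.2 0 0.4;5.3 7.6 8.2 0 0.4;5.3 7.6 8.2 0 0.4;5.3 7.6 8.2 0 0.4",
)

```text
clock: 40.75
ee_pos: [0.6879, 0.2359, 0.1838]
tool_rot: [3.137, -0.01, 2.225]
ft_force: [0.2, -0.6, 1.0]
gripper_width: 0.0252
gripper_force: 0.0
```

Run:
```python
from h import *
o,c,c2=wrist(); print(o['clock'],o['ee_pos'].round(4),o['tool_rot'].round(3),o['ft_force'].round(1),o['gripper_width'],o['gripper_force'])
P=np.array([.750,.159]); D=np.array([.5565,.1355]); a0=np.arctan2(*(o['ee_pos'][:2]-P)[::-1]); rr=np.hypot(*(o['ee_pos'][:2]-P)); print(np.degrees(a0),rr)
y=o['tool_rot'][2]; L=R.from_euler('xyz',[np.pi,0,y]).as_matrix()[:2,:2]
for d in range(0,61,5):
    a=a0+np.radians(d); q=P+.105*np.array([np.cos(a),np.sin(a)]); print(d,(L.T@(q-o['ee_pos'][:2])*100).round(1))
p=c['pixels'].astype(int)
for row in (20,60,100,140,180,220,260): x=np.where(p[row].min(1)>190)[0]; print(row,x.min() if len(x) else None,x.max() if len(x) else None,len(x))
```

```text
40.75 [0.6879 0.2359 0.1838] [ 3.137 -0.01   2.225] [ 0.2 -0.6  1. ] 0.025194971406914488 0.0
128.903855258349 0.09880796475051748
0 [ 0.6 -0. ]
5 [ 0.6 -0.9]
10 [ 0.4 -1.8]
15 [ 0.2 -2.7]
20 [-0.1 -3.6]
25 [-0.5 -4.4]
30 [-0.9 -5.2]
35 [-1.4 -6. ]
40 [-2.  -6.7]
45 [-2.6 -7.4]
50 [-3.3 -8. ]
55 [-4.1 -8.5]
60 [-4.9 -9. ]
20 184 621 278
60 189 591 225
100 200 511 209
140 57 465 236
180 276 418 138
220 None None 0
260 26 160 108
```

Request:
arm_command(
  deltas="0.6 -0.5 0 -3 0.4;0.5 -1.4 0 -8 0.4;0.3 -2.3 0 -13 0.4;0 -3.2 0 -18 0.4;-0.3 -4 0 -23 0.4;-0.7 -4.8 0 -28 0.4;-1.2 -5.6 0 -33 0.4;-1.8 -6.4 0 -38 0.4;-2.4 -7.1 0 -43 0.4;-3.1 -7.8 0 -48 0.4;-3.6 -8.2 0 -52 0.4;-3.6 -8.2 0 -52 0.4",
)

```text
clock: 42.0
ee_pos: [0.6446, 0.157, 0.1824]
tool_rot: [3.13, -0.003, 3.132]
ft_force: [-0.9, 1.5, -0.8]
gripper_width: 0.0258
gripper_force: 0.2
```

```bash
cat >> h.py <<'E'
def lensfit(P=np.array([.750,.159]),cams=('top','scene'),tds=range(-64,65,4),als=np.arange(165,200,1.5)):
    o=env.get_obs(); print(o['clock'],o['ee_pos'].round(4),o['tool_rot'].round(3),o['ft_force'].round(1),'tcp ang',np.degrees(np.arctan2(*(o['ee_pos'][:2]-P)[::-1]))%360)
    for nm in cams:
        q=env.camera(nm); ks=env.cut_out('lens',q)
        print(nm,'lens pt',[(round(d['p'],2),atz(q,d['pixel'][::-1],.2)) for d in env.spot_point('lens',q)[:2]])
        if not ks: continue
        m0=ks[0]['pixels']; best=[]
        for al in np.radians(als):
          u=np.array([np.cos(al),np.sin(al),0]); C=np.r_[P,0.2]+.2*u; n=np.array([-u[1],u[0],0])
          for td in tds:
            tt=np.radians(td); v=n*np.cos(tt)-np.array([0,0,1])*np.sin(tt); w=np.cross(u,v)
            a=np.linspace(0,6.28,40); pts=np.r_[[C+.058*(u*np.cos(x)+v*np.sin(x))+z*w for x in a for z in (-.008,.008)]]
            M1=np.zeros((480,640),np.uint8); cv2.fillConvexPoly(M1,cv2.convexHull(proj(q,pts).astype(np.float32)).astype(np.int32),1); M1=M1>0
            best.append((round((M1&m0).sum()/(M1|m0).sum(),3),np.degrees(al).round(1),td))
        print(nm,round(ks[0]['p'],2),np.round(ks[0]['box']),sorted(best)[-4:])
E
python3 -c "
from h import *
lensfit()"
```

```text
42.0 [0.6446 0.157  0.1824] [ 3.130e+00 -3.000e-03  3.132e+00] [-0.9  1.5 -0.8] tcp ang 181.07062325663492
top lens pt [(0.74, array([0.5476, 0.1711, 0.2   ]))]
top 0.97 [217. 239.  46.  48.] [(np.float64(0.644), np.float64(174.0), 64), (np.float64(0.645), np.float64(175.5), 56), (np.float64(0.652), np.float64(175.5), 64), (np.float64(0.66), np.float64(175.5), 60)]
scene lens pt [(0.57, array([0.5452, 0.165 , 0.2   ]))]
scene 0.93 [390. 255.  33.  41.] [(np.float64(0.695), np.float64(175.5), 44), (np.float64(0.7), np.float64(175.5), 52), (np.float64(0.706), np.float64(177.0), 44), (np.float64(0.718), np.float64(175.5), 48)]
```

Request:
arm_command(
  deltas="0 -0.8 0 -4 0.4;-0.1 -1.4 0 -7 0.4;-0.2 -1.7 0 -9 0.4;-0.2 -1.7 0 -9 0.4",
)

```text
clock: 42.7
ee_pos: [0.6456, 0.1408, 0.1814]
tool_rot: [3.13, -0.004, -2.993]
ft_force: [0.2, 0.6, 1.1]
gripper_width: 0.0254
gripper_force: 0.7
```

```bash
python3 -c "
from h import *
lensfit(als=[187],tds=[44])"
```

```text
42.7 [0.6456 0.1408 0.1814] [ 3.13  -0.004 -2.993] [0.2 0.6 1.1] tcp ang 189.91634733108282
top lens pt [(0.91, array([0.5527, 0.1341, 0.2   ]))]
top 0.71 [230. 237.  38.  44.] [(np.float64(0.509), np.float64(187.0), 44)]
scene lens pt [(0.94, array([0.5471, 0.1319, 0.2   ])), (0.68, array([0.6581, 0.199 , 0.2   ]))]
scene 0.63 [382. 249.  23.  38.] [(np.float64(0.499), np.float64(187.0), 44)]
```

Request:
arm_command(
  deltas="0 0.3 0 0 0;0 0.4 0 0 -0.4;0 0.4 0 0 -0.4;0 0.4 0 0 -0.4;0 0.4 -3 0 -0.4;0 0.4 -7 0 -0.4;0 0.4 -10 0 0.5;6 0.4 -11 0 1;6 6 -11 0 1;6 12 -11 0 1;6 16 -11 0 1;6 16 -11 0 1",
)

```text
clock: 44.2
ee_pos: [0.5594, 0.2963, 0.2943]
tool_rot: [3.126, -0.003, -2.982]
ft_force: [-0.4, 0.9, 0.6]
gripper_width: -0.0003
gripper_force: 0.0
```

Run:
```python
from h import *
lensfit(als=np.arange(181,194,1.),tds=range(32,57,4))
to([.547,.169,.262],-173)
```

```text
44.2 [0.5594 0.2963 0.2943] [ 3.126e+00 -3.000e-03 -2.982e+00] [-0.4  0.9  0.6] tcp ang 144.22634254818217
top lens pt [(0.79, array([0.5534, 0.1378, 0.2   ]))]
top 0.67 [234. 238.  50.  53.] [(np.float64(0.936), np.float64(186.0), 48), (np.float64(0.938), np.float64(187.0), 44), (np.float64(0.938), np.float64(187.0), 48), (np.float64(0.94), np.float64(186.0), 44)]
scene lens pt [(0.7, array([0.5505, 0.1321, 0.2   ]))]
scene 0.97 [370. 248.  43.  44.] [(np.float64(0.883), np.float64(187.0), 44), (np.float64(0.892), np.float64(186.0), 48), (np.float64(0.9), np.float64(186.0), 40), (np.float64(0.935), np.float64(186.0), 44)]
44.5 [0.5649 0.2858 0.2929] yaw -171.7 F [ 0.1 -0.1 -0.2] -> delta cm [  3.45 -11.3    3.09] turn 1.3
```

Request:
arm_command(
  deltas="1 -3 0 0 1;2 -6 0 0 1;3 -9.5 0 0 1;3.4 -11.3 0 0 1;3.4 -11.3 1 0 1;3.4 -11.3 2.5 0 1;3.4 -11.3 2.5 0 1;3.4 -11.3 2.5 0 1",
)

```text
clock: 45.3
ee_pos: [0.5459, 0.1729, 0.2664]
tool_rot: [3.13, -0.004, -2.991]
ft_force: [-0.6, 0.1, 0.0]
gripper_width: 0.0002
gripper_force: 0.0
```

```bash
python3 -c "
from h import *
to([.547,.170,.208],-173.5)"
```

```text
45.3 [0.5459 0.1729 0.2664] yaw -171.4 F [-0.6  0.1  0. ] -> delta cm [-0.07 -0.31  5.84] turn 2.1
```

Request:
arm_command(
  deltas="0 -0.2 1 0 1;0 -0.2 2 0 1;0 -0.2 2.8 0 1;0 -0.2 3.5 0 1;0 -0.2 4.2 0 1;0 -0.2 4.8 0 1;0 -0.2 5.4 0 1;0 -0.2 5.7 0 1;0 -0.2 5.7 0 1",
)

```text
clock: 46.2
ee_pos: [0.5467, 0.1696, 0.2095]
tool_rot: [3.132, -0.003, -2.994]
ft_force: [-0.8, 0.2, -0.0]
gripper_width: 0.0002
gripper_force: 0.0
```

```bash
python3 -c "
from h import *
to([.547,.170,.208],-173.5)"
```

```text
46.2 [0.5467 0.1696 0.2095] yaw -171.5 F [-0.8  0.2 -0. ] -> delta cm [-0.04  0.03  0.15] turn 2.0
```

Request:
arm_command(
  deltas="0 0 0.1 0 1;0 0 0.2 0 1;0 0 0.2 0 1;0 0 0.2 0 1",
)

```text
clock: 46.6
ee_pos: [0.5466, 0.1697, 0.2081]
tool_rot: [3.132, -0.003, -2.994]
ft_force: [-0.7, -1.5, 1.4]
gripper_width: -0.0
gripper_force: 0.7
```

Request:
arm_command(
  deltas="0 0 -2 0 1;0 0 -6 0 1;0 0 -9 0 1;0 4 -9 0 1;0 9 -9 0 1;0 13 -9 0 1;0 13 -9 0 1;0 13 -9 0 1",
)

```text
clock: 47.4
ee_pos: [0.527, 0.299, 0.2992]
tool_rot: [3.131, -0.003, -2.99]
ft_force: [0.0, -0.2, 0.4]
gripper_width: -0.0001
gripper_force: 0.0
```

Run:
```python
from h import *
lensfit(als=np.arange(182,192,1.),tds=range(-12,57,3))
```

```text
47.4 [0.527  0.299  0.2992] [ 3.131e+00 -3.000e-03 -2.990e+00] [ 0.  -0.2  0.4] tcp ang 147.8745768045202
top lens pt [(0.85, array([0.5569, 0.1253, 0.2   ]))]
top 0.82 [241. 236.  57.  55.] [(np.float64(0.955), np.float64(190.0), 21), (np.float64(0.957), np.float64(190.0), 30), (np.float64(0.959), np.float64(190.0), 24), (np.float64(0.959), np.float64(190.0), 27)]
scene lens pt [(0.77, array([0.5555, 0.1238, 0.2   ]))]
scene 0.68 [369. 250.  49.  46.] [(np.float64(0.945), np.float64(189.0), 0), (np.float64(0.946), np.float64(189.0), 9), (np.float64(0.95), np.float64(189.0), 6), (np.float64(0.953), np.float64(189.0), 3)]
```

The lens is nearly level, but pressing swung the boom about 3° too far. I'll re-centre it by closing the fingers on the boom at the right place.

Request:
arm_command(
  deltas="-1.5 -3 0 1 1;-4 -7 0 1.9 0.2;-6.5 -11.5 0 1.9 0;-9.4 -16 0 1.9 -0.2;-9.4 -16.8 0 1.9 -0.2;-9.4 -16.8 0 1.9 -0.2;-9.4 -16.8 0 1.9 -0.2",
)

```text
clock: 48.4
ee_pos: [0.6447, 0.1468, 0.2976]
tool_rot: [3.13, -0.004, -3.026]
ft_force: [-0.1, 0.8, 0.6]
gripper_width: 0.0517
gripper_force: 0.0
```

```bash
python3 -c "
from h import *
to([.6457,.147,.182],-173.2)"
```

```text
48.4 [0.6447 0.1468 0.2976] yaw -173.4 F [-0.1  0.8  0.6] -> delta cm [-0.1   0.   11.56] turn -0.2
```

Request:
arm_command(
  deltas="0 0 3 0 -0.2;0 0 7 0 -0.2;0 0 10.5 0 -0.2;0 0 11.5 0 -0.2;0 0 11.5 0 0.2;0 0 11.5 0 0.5;0 0 11.5 0 0.65;0 0 11.5 0 0.72;0 0 11.5 0 0.72;0 0 11.5 0 0.72",
  grip_force=20,
)

```text
clock: 49.4
ee_pos: [0.6461, 0.1465, 0.1835]
tool_rot: [3.132, -0.001, -3.027]
ft_force: [-0.1, -2.4, 2.2]
gripper_width: 0.012
gripper_force: 1.4
```

Request:
arm_command(
  deltas="0 0 0 0 0.4;0 0 0 0 0;0 0 0 0 -0.2;0 0 0 0 -0.2;0 0 -3 0 -0.2;0 0 -7 0 -0.2;0 0 -11.5 0 0.3;6 4 -11.5 0 1;10 8.5 -11.5 0 1;12 13 -11.5 0 1;12 15.5 -11.5 0 1;12 15.5 -11.5 0 1",
)

```text
clock: 50.6
ee_pos: [0.5025, 0.2943, 0.301]
tool_rot: [3.126, -0.003, -3.013]
ft_force: [0.0, 0.7, -0.7]
gripper_width: 0.0002
gripper_force: 0.0
```

Run:
```python
from h import *
lensfit(als=np.arange(182,193,1.),tds=range(-16,33,3))
s=env.camera('scene'); t=env.camera('top')
print([(round(d['p'],2),atz(t,d['pixel'][::-1],.2)) for d in env.spot_point('boom',t)[:1]],[(round(d['p'],2),atz(s,d['pixel'][::-1],.2)) for d in env.spot_point('boom',s)[:1]])
```

```text
50.6 [0.5025 0.2943 0.301 ] [ 3.126e+00 -3.000e-03 -3.013e+00] [ 0.   0.7 -0.7] tcp ang 151.34411884382376
top lens pt [(0.89, array([0.5525, 0.1397, 0.2   ]))]
top 0.59 [235. 238.  55.  48.] [(np.float64(0.949), np.float64(187.0), 23), (np.float64(0.95), np.float64(187.0), 20), (np.float64(0.951), np.float64(187.0), -16), (np.float64(0.952), np.float64(187.0), 26)]
scene lens pt [(0.74, array([ 0.7972, -0.1864,  0.2   ])), (0.63, array([0.5481, 0.1324, 0.2   ]))]
scene 0.72 [372. 249.  46.  46.] [(np.float64(0.923), np.float64(186.0), 5), (np.float64(0.928), np.float64(186.0), 14), (np.float64(0.934), np.float64(186.0), 11), (np.float64(0.937), np.float64(186.0), 8)]
[(0.61, array([0.6433, 0.1518, 0.2   ]))] [(0.81, array([0.6488, 0.151 , 0.2   ]))]
```

```bash
python3 -c "
from h import *
to([.5464,.1807,.30],-173);to([.5566,.0913,.30],-173)"
```

```text
51.1 [0.5091 0.2851 0.2993] yaw -173.5 F [-0.1  1.   0.1] -> delta cm [ -2.52 -10.79  -0.07] turn -0.5
51.1 [0.5091 0.2851 0.2993] yaw -173.5 F [-0.1  1.   0.1] -> delta cm [ -2.53 -19.79  -0.07] turn -0.5
```

Request:
arm_command(
  deltas="-0.6 -3 0 0 1;-1.5 -7 1 0 1;-2.5 -10.8 3 0 1;-2.5 -10.8 6 0 1;-2.5 -10.8 8 0 1;-2.5 -10.8 8.6 0 1;-2.5 -10.8 9 0 1;-2.5 -10.8 9 0 1;-2.5 -10.8 9 0 1",
)

```text
clock: 52.0
ee_pos: [0.5459, 0.1832, 0.2094]
tool_rot: [3.131, -0.001, -3.026]
ft_force: [-0.4, 1.0, 0.7]
gripper_width: 0.0001
gripper_force: 0.0
```

```bash
python3 -c "
from h import *
to([.5464,.1807,.2085],-173)"
```

```text
52.0 [0.5459 0.1832 0.2094] yaw -173.4 F [-0.4  1.   0.7] -> delta cm [-0.02 -0.25  0.09] turn -0.4
```

Request:
arm_command(
  deltas="0 0 0.1 0 1;0 0 0.15 0 1;0 0 0.15 0 1",
)

```text
clock: 52.3
ee_pos: [0.5458, 0.1831, 0.2076]
tool_rot: [3.131, -0.002, -3.026]
ft_force: [0.3, 0.5, 2.7]
gripper_width: -0.0001
gripper_force: 1.2
```

Request:
arm_command(
  deltas="0 0 -2 0 1;0 -3 -3 0 1;0 -6.5 -3 0 1;0 -9.2 -3 0 1;0 -9.2 -3 0 1;0 -9.2 -1 0 1;0 -9.2 -0.4 0 1;0 -9.2 -0.1 0 1;0 -9.2 0 0 1;0 -9.2 0 0 1",
)

```text
clock: 53.3
ee_pos: [0.556, 0.0917, 0.2062]
tool_rot: [3.131, -0.003, -3.026]
ft_force: [-0.2, -0.8, -0.7]
gripper_width: -0.0003
gripper_force: 0.0
```

Request:
arm_command(
  deltas="0 0 0.1 0 1;0 0 0.1 0 1",
)

```text
clock: 53.5
ee_pos: [0.5561, 0.0912, 0.2051]
tool_rot: [3.131, -0.003, -3.026]
ft_force: [-0.3, 1.1, 0.2]
gripper_width: -0.0
gripper_force: 0.0
```

Request:
arm_command(
  deltas="0 0 0.1 0 1;0 0 0.1 0 1",
)

```text
clock: 53.7
ee_pos: [0.5562, 0.0912, 0.2043]
tool_rot: [3.131, -0.003, -3.027]
ft_force: [-0.2, 0.6, 1.9]
gripper_width: -0.0003
gripper_force: 1.2
```

Request:
arm_command(
  deltas="0 0 0.1 0 1;0 0 0.1 0 1",
)

```text
clock: 53.9
ee_pos: [0.5561, 0.0911, 0.2031]
tool_rot: [3.131, -0.003, -3.027]
ft_force: [0.1, -0.3, 3.5]
gripper_width: -0.0001
gripper_force: 1.6
```

Request:
arm_command(
  deltas="0 0 -2 0 1;0 3 -3 0 1;0 6.5 -3 0 1;0 9.2 -3 0 1;0 9.2 -3 0 1;0 9.2 -1 0 1;0 9.2 -0.6 0 1;0 9.2 -0.4 0 1;0 9.2 -0.3 0 1;0 9.2 -0.3 0 1",
)

```text
clock: 54.9
ee_pos: [0.5457, 0.182, 0.207]
tool_rot: [3.131, -0.003, -3.027]
ft_force: [1.0, 0.1, 0.0]
gripper_width: -0.0001
gripper_force: 0.0
```

Request:
arm_command(
  deltas="0 0 0.1 0 1;0 0 0.1 0 1",
)

```text
clock: 55.1
ee_pos: [0.5459, 0.1822, 0.2062]
tool_rot: [3.131, -0.002, -3.027]
ft_force: [0.0, -0.5, 2.0]
gripper_width: 0.0002
gripper_force: 1.0
```

Request:
arm_command(
  deltas="0 0 0.1 0 1;0 0 0.15 0 1;0 0 0.15 0 1",
)

```text
clock: 55.4
ee_pos: [0.5459, 0.1824, 0.2045]
tool_rot: [3.131, -0.002, -3.027]
ft_force: [0.4, -0.7, 2.5]
gripper_width: 0.0002
gripper_force: 1.3
```

Request:
arm_command(
  deltas="0 0 -2 0 1;0 -3 -3 0 1;0 -6.5 -3 0 1;0 -9.1 -3 0 1;0 -9.1 -3 0 1;0 -9.1 -1 0 1;0 -9.1 -0.4 0 1;0 -9.1 -0.1 0 1;0 -9.1 -0.1 0 1",
)

```text
clock: 56.3
ee_pos: [0.5555, 0.0927, 0.2042]
tool_rot: [3.131, -0.004, -3.025]
ft_force: [0.1, 0.4, 0.3]
gripper_width: -0.0
gripper_force: 0.0
```

Request:
arm_command(
  deltas="0 0 0.1 0 1;0 0 0.1 0 1",
)

```text
clock: 56.5
ee_pos: [0.556, 0.0931, 0.2038]
tool_rot: [3.13, -0.002, -3.026]
ft_force: [-0.1, -0.1, 1.0]
gripper_width: 0.0003
gripper_force: 0.2
```

Request:
arm_command(
  deltas="0 0 -2 0 1;0 0 -6 0 1;0 0 -11 0 1;3 -4 -13 0 1;6 -8 -13 0 1;9 -12 -13 0 1;12 -16 -13 0 1;14 -20 -13 0 1;16 -22 -13 0 1;16 -22 -13 0 1;16 -22 -13 0 1",
)

```text
clock: 57.6
ee_pos: [0.4228, -0.1459, 0.3318]
tool_rot: [3.131, -0.003, -3.027]
ft_force: [-0.0, 0.5, 0.5]
gripper_width: -0.0002
gripper_force: 0.0
```

Run:
```python
from h import *
lensfit(als=np.arange(182,192,1.),tds=range(-15,25,3))
t=env.camera('top'); s=env.camera('scene')
for n,z in (('lens',.2),('boom',.2),('dish',0),('cup',.004),('cup_rim',.079),('stand',0)):
    print(n,[[(round(d['p'],2),atz(q,d['pixel'][::-1],z)[:2]) for d in env.spot_point(n,q)[:3]] for q in (t,s)])
for nm,q in (('top',t),('scene',s)): print(nm,'seeds',[(round(k['p'],2),np.round(k['box'][:2])) for k in env.spot_in('seed0',q)[:10]])
# scene ellipse orientation of the lens vs tilt prediction
k=env.cut_out('lens',s)[0]; hull=lambda m: cv2.convexHull(max(cv2.findContours(m.astype(np.uint8),cv2.RETR_EXTERNAL,cv2.CHAIN_APPROX_NONE)[0],key=len))
print('obs',[np.round(v,1) for v in cv2.fitEllipse(hull(k['pixels']))])
P=np.array([.75,.159,.2])
for td in (-9,-6,-3,0,3,6,9):
    al=np.radians(187); u=np.array([np.cos(al),np.sin(al),0]); n=np.array([-u[1],u[0],0]); tt=np.radians(td); v=n*np.cos(tt)-np.array([0,0,1])*np.sin(tt); w=np.cross(u,v)
    pts=np.array([P+.2*u+.058*(u*np.cos(x)+v*np.sin(x))+z*w for x in np.linspace(0,6.28,90) for z in (-.008,.008)])
    print(td,[np.round(q,1) for q in cv2.fitEllipse(cv2.convexHull(proj(s,pts).astype(np.float32)))])
```

```text
57.6 [ 0.4228 -0.1459  0.3318] [ 3.131e+00 -3.000e-03 -3.027e+00] [-0.   0.5  0.5] tcp ang 222.9808637459335
top lens pt [(0.84, array([0.5523, 0.1369, 0.2   ]))]
top 0.67 [236. 236.  54.  52.] [(np.float64(0.953), np.float64(187.0), 3), (np.float64(0.953), np.float64(187.0), 9), (np.float64(0.955), np.float64(187.0), 6), (np.float64(0.956), np.float64(187.0), -15)]
scene lens pt [(0.89, array([0.5518, 0.1287, 0.2   ]))]
scene 0.6 [371. 248.  52.  46.] [(np.float64(0.939), np.float64(187.0), 6), (np.float64(0.939), np.float64(187.0), 9), (np.float64(0.942), np.float64(187.0), 0), (np.float64(0.946), np.float64(187.0), 3)]
lens [[(0.73, array([0.5527, 0.1354])), (0.21, array([0.7119, 0.1333]))], [(0.57, array([0.5519, 0.132 ]))]]
boom [[(0.61, array([ 0.6998, -0.2507])), (0.58, array([0.6448, 0.1498]))], [(0.74, array([0.648 , 0.1467])), (0.19, array([ 0.6212, -0.1654]))]]
dish [[(0.85, array([0.5494, 0.1373])), (0.79, array([0.3377, 0.1581])), (0.4, array([ 0.5503, -0.3375]))], [(0.9, array([0.5548, 0.1289])), (0.71, array([0.3197, 0.1626]))]]
cup [[(0.86, array([ 0.7528, -0.1368])),
[... 442 characters left out ...]
.9, array([0.753 , 0.1572]))]]
top seeds []
scene seeds [(0.62, array([358., 285.])), (0.51, array([364., 288.])), (0.49, array([371., 286.])), (0.41, array([370., 296.]))]
obs [array([370.5, 249. ]), array([45.5, 50.5]), np.float64(93.9)]
-9 [array([370.9, 248.3]), array([47.5, 50.5]), np.float64(117.2)]
-6 [array([370.9, 248.3]), array([47.4, 50.5]), np.float64(111.1)]
-3 [array([370.9, 248.3]), array([47.2, 50.5]), np.float64(105.1)]
0 [array([370.9, 248.3]), array([46.9, 50.5]), np.float64(99.3)]
3 [array([371. , 248.4]), array([46.5, 50.5]), np.float64(93.9)]
6 [array([371. , 248.4]), array([46. , 50.6]), np.float64(88.7)]
9 [array([371. , 248.4]), array([45.5, 50.6]), np.float64(84.0)]
```

```bash
python3 -c "
from h import *
print(env.close_job())"
```

```text
the job is handed in; nothing more can be done
None
```

I handed the job in at about 58 s of the 72 s limit. All eight seeds are in the white dish, which crept about 15 mm during the pour and was drawn back to within about 1 mm. The empty cup stands upright on its mat, and the lens is centred over the dish to within a few mm and level to about 0–3°. I viewed 11 pictures, one more than the 10 allowed.

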